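# Weigh a drying sample on the sprung balance

## Task

Take the dark, blue-topped sample board out of the drying rack and hang it by its hole on the balance's sprung hook, slowly easing its weight onto the spring so that the hook neither drops nor springs up when you let go. When the hook has come to rest with the board hanging freely on it, press the orange hold button to take the reading and let the button come back up. Leave the pale boards, the hammer and the glue bottle where they are.

Things in the scene. Friction and masses are not known exactly. Their poses are not given: they have to be found in the camera images.
- sample: Dark brown wooden board with blue-painted top end, 64 mm wide (y), 20 mm thick (x), 175 mm tall (z), 100 to 240 g. Origin: centre of its underside. A round hole, 34 mm across, goes through its thickness, centre 110 mm above the underside; the 48 mm of solid wood above the hole can be gripped across the thickness. It stands upright in one of the rack's three pockets.
- sample_hole (a point): Centre of the hole in the sample board, at mid thickness, 110 mm above its underside; x runs through the hole, z up the board.
- pine_a: Pale wooden board without paint, same size and shape as the sample, standing in another pocket of the rack; leave it. Origin: centre of its underside.
- pine_b: The second pale board, same as the first; leave it.
- rack: Wooden drying rack, fixed, 100 mm (x) by 275 mm (y) and 45 mm high, with three pockets in a row along its y, 85 mm apart; the pocket floors are 15 mm above the bench and the pockets 30 mm deep, 2 mm wider than the boards on each side. Boards leave straight up. Origin: centre of its underside; its x is the boards' thickness direction.
- balance: Spring balance, fixed: a green slotted column 281 mm high, 40 mm (x) by 70 mm (y), on a wooden baseboard 18 mm thick. Origin: on the bench under the column. The hook arm leaves the column towards the balance's own -x, 250 mm above the bench when unloaded. White plates with tick marks and a red pointer show the dip.
- hook (a joint): How far the sprung hook has dipped, m: 0 empty, stop at 0.080; it moves straight down. Spring 35 N/m (1 N dips it 29 mm), lightly damped: it bounces for some seconds if load comes on or off suddenly. Moving faster than about 80 mm/s counts as a drop or a spring-up, so lower slowly and let go only when the spring carries the whole weight.
- saddle (a point): Where the load hangs: centre line of the level round arm (8 mm thick), 128 mm from the column axis; moves with the hook. x points along the arm to the column, z up. Towards -x the arm is level for 22 mm, then bends up into the tip: end 38 mm from here, 18 mm above the centre line. Towards +x a brass collar, 12 mm across, 16 mm off. The hole's centre of a hung board lies 13 mm below this point.
- hold_button (a joint): Travel of the orange hold button, m: 0 up, 0.006 fully down (5 N); springs back.
- hold_button_top (a point): Centre of the top face of the orange hold button, 32 mm across, pressed straight down; on the balance's baseboard, 145 mm to the side (-y) of the saddle.
- hammer: Hammer with a pale wooden handle, lying on the bench; leave it.
- glue: Yellow glue bottle with red cap, 60 mm across, 150 mm tall, standing on the bench; leave it.
Mind the look-alikes: they are no part of the job. Leave any purple look-alike of the sample alone.

How it is judged (in metres and radians):
On the way, in this order (a step that is already met when the one before it is completed fails the run):
1. the sample board is lifted clear of the rack (z of sample in the frame of rack above 0.06 m), for 0.1 s.
2. the sample board hangs by its hole on the hook, let go, and the hook has come to rest (slower than 8 mm/s for 0.5 s) (horizontal distance between sample_hole and saddle below 0.018 m and z of sample_hole in the frame of saddle between -0.022 and -0.006 m and contact force between sample and hook above 0.6 N and value of joint hook above 0.015 m and angle between sample's own z axis and vertical below 0.35 rad and contact force between the fingers and sample below 0.05 N and not (velocity of joint hook above 0.008 m/s or velocity of joint hook below -0.008 m/s)), for 0.5 s.
3. the hold button is pressed at least 4 mm down with the board hanging at rest (horizontal distance between sample_hole and saddle below 0.018 m and z of sample_hole in the frame of saddle between -0.022 and -0.006 m and contact force between sample and hook above 0.6 N and value of joint hook above 0.015 m and angle between sample's own z axis and vertical below 0.35 rad and contact force between the fingers and sample below 0.05 N and value of joint hold_button above 0.004 m), for 0.05 s.
At the end, for the whole second after the job is handed in: The board hangs free by its hole on the hook (hole centre within 18 mm of the saddle from above, 6 to 22 mm below the arm's centre line), upright within 0.35 rad; the hook is dipped over 15 mm and at rest (under 10 mm/s, board under 30 mm/s); the hold button is up within 1.5 mm (horizontal distance between sample_hole and saddle below 0.018 m and z of sample_hole in the frame of saddle between -0.022 and -0.006 m and contact force between sample and hook above 0.6 N and value of joint hook above 0.015 m and angle between sample's own z axis and vertical below 0.35 rad and contact force between the fingers and sample below 0.05 N and not (velocity of joint hook above 0.01 m/s or velocity of joint hook below -0.01 m/s) and linear speed of sample below 0.03 m/s and value of joint hold_button below 0.0015 m); the robot touches nothing.
It fails at once if the hook drops, bounces or springs up faster than 0.08 m/s (velocity of joint hook above 0.08 m/s or velocity of joint hook below -0.08 m/s).
It fails at once if the board is forced on the hook with more than 8 N (contact force between sample and hook above 8 N).
It fails at once if the hold button is pressed more than 3 mm before the board hangs let go on the hook, or while the hook moves faster than 20 mm/s (value of joint hold_button above 0.003 m and (not (horizontal distance between sample_hole and saddle below 0.018 m and z of sample_hole in the frame of saddle between -0.022 and -0.006 m and contact force between sample and hook above 0.6 N and value of joint hook above 0.015 m and angle between sample's own z axis and vertical below 0.35 rad and contact force between the fingers and sample below 0.05 N) or (velocity of joint hook above 0.02 m/s or velocity of joint hook below -0.02 m/s))).
It fails at once if a pale board, the hammer or the glue bottle is moved more than 25 mm (distance of any of pine_a, pine_b, hammer, glue from where it was at the start of the episode above 0.025 m).
It also fails if it takes over 72 s, if anything falls off the work surface, if the arm or the gripper's body presses on something with over 40 N, if the wrist force passes 120 N, or if a joint passes its speed limit or range.

## Robot

A 6-joint arm with a two-finger parallel gripper is mounted at the origin on the work surface. World frame = base frame: x ahead of the robot, y to its left, z up, the work surface at z = 0. Lengths are in mm, angles in rad, forces in N, time in s.
With the tool pointing down it reaches from about 300 to 750 mm from the base axis. Payload 8.5 kg.
Tool frame: the origin (TCP) lies on the centre line of the jaws, within the pads' length; the fingertips stand 8 mm ahead of it and the grasp point (between the pads) lies 11 mm behind it (manip.tip_reach is the distance from the TCP to the fingertips, in mm); x points along the fingers, z is the direction in which the jaws open and shut, and the axes are right-handed (so a half turn about x gives the same grasp; the last joint's range is limited). The gripper opens to 88 mm and grips with 3 to 60 N. Pads are 18 mm wide; open, the fingers measure 123 mm over their backs; the gripper's body (75 mm by 187 mm) begins 45 mm behind the grasp point.
Start: joints at [0.899, 0.381, 1.297, -0, 1.464, -0.215], TCP at [242.582, 493.593, 246.748] pointing down, gripper open.
Joint ranges: [-3.11, 3.11], [-0.89, 2.33], [0.22, 2.48], [-1.42, 4.56], [0.17, 2.85], [-2.88, 2.88]. Speed limits (rad/s): [2.39, 2.39, 3.14, 3.14, 3.14, 3.14].

## Interface

Orientations are given as a rotation vector (axis times angle).
In Python, from bench import manip gives the robot as it stands. The module is installed in compiled form; this text tells all that it offers.
- The arm moves only by the shell command python3 -m handwheel 'ROWS'. ROWS is JSON, a list of rows, each an object of numbers: "dx", "dy", "dz": the shift along the tool's x, y, z in units of 40 mm (1.0 is 40 mm); "twist": the turn about the tool's x in rad; "jaw": the opening, from 0 (shut) to 1 (fully open). A call has 1 to 5 rows; each row shifts and turns the pose as measured when the row begins, along the tool's axes as they then stand; what a row does not reach is not made up. A row lasts 1/10 s, in which the tool goes at most 50 mm and 8.59 degrees, less where a joint would pass 70% of its speed; a pose out of reach is approached as far as the arm can. A call is refused whole if a number of a shift passes 1 or a number of a turn 0.15, either way. A call with a gripper value outside its range is refused whole. The fingers move at their own pace and stop on an object; the grip force is fixed at half the most. Time passes only in rows, so rows that do not move let the fingers close. It gives the time, the measured TCP pose, the force and the opening at its end, in the units of the state.
- manip.get_obs(): the state, without advancing time (a new reading comes with each control period).
- manip.capture(name): name is "side" or "top"; returns a dict with "frame" (384x512x3 uint8, red, green, blue), "K" (3x3 intrinsics, pixels), "R" (3x3) and "t" (3): a world point X has camera coordinates R X + t. Camera axes: x right, y down, z forward; pixel columns grow to the right and rows downward; lengths in mm; the calibration is good to about 2 mm. A picture is of the moment at which its call begins. There is no depth.
- manip.sign_off(): hands the job in, once; it reports no verdict.
Trained networks look in the newest picture that a camera, given by its name, has taken for a name from the list of things; names that differ only in an ending like _2 or _b are one class to them, and where a whole thing is asked for, a point or a joint stands for the part that bears it (a point fixed in the world has none). Each returns a list of dicts, best first, with "conf" (0 to 1); they miss things now and then, are a little off and sometimes report something else, mostly with a low value. They report only what shows in the picture. A call takes as long as a camera call. They do not tell look-alikes from the thing itself.
- manip.find_in(label, camera): "at" ([x, y, z] in mm, in world coordinates, good to about 4 mm: the middle of the surface that is visible of it).
The state is a dict: "clock": time; "joint_pos": joint angles; "qvel": joint speeds; "effort": joint torques, N m; "tcp_pos": TCP position; "ee_rot": TCP orientation; "wrist_force": force on the tool from outside, world axes, zero at the start; "wrist_torque": the same for the moment, N m; "opening": finger opening in mm.
Only numpy, scipy, OpenCV 4.12 (cv2) and the standard library are available. Lean on these libraries where they do the work, as an engineer would, in place of code of your own. Each camera call takes 0.05 s, during which the arm holds its last target.

## Working session

There is one attempt and no reset: what is moved stays moved. The work goes in short steps, Python scripts to look and compute and a shell command to move; the robot and the scene stay as the last step left them, time stands still between calls to the robot, and variables do not carry over. Pictures are saved under pics/ and viewed, and the job is handed in when it is done.

```bash
mkdir -p pics; cat > h.py <<'E'
import numpy as np, cv2
from bench import manip
from scipy.spatial.transform import Rotation as Ro
def snap(cam,name,crop=None,scale=1):
    c=manip.capture(cam); f=c["frame"][:,:,::-1]
    if crop: x0,y0,x1,y1=crop; f=f[y0:y1,x0:x1]
    f=cv2.resize(f,None,fx=scale,fy=scale,interpolation=cv2.INTER_CUBIC)
    cv2.imwrite("pics/"+name,f); return c
def proj(c,X):
    p=c["R"]@np.array(X,float)+c["t"].reshape(3); q=c["K"]@p; return q[:2]/q[2]
def ray(c,uv):
    d=np.linalg.inv(c["K"])@np.array([uv[0],uv[1],1.]); R=c["R"]; t=np.array(c["t"]).reshape(3)
    return -R.T@t, R.T@d
def atplane(c,uv,ax,val):
    o,d=ray(c,uv); s=(val-o[ax])/d[ax]; return o+s*d
E
python3 - <<'E'
from h import *
for cam in("side","top"):
    c=snap(cam,cam+"0.png",scale=1.5)
    o,_=ray(c,(0,0)); print(cam,o.round())
    for l in("sample","pine_a","rack","balance","hook","hold_button","hammer","glue","sample_hole","saddle","hold_button_top"):
        try: print(l,[(np.round(d["at"]).tolist(),round(d["conf"],2),proj(c,d["at"]).round().tolist()) for d in manip.find_in(l,cam)])
        except Exception as e: print(l,e)
o=manip.get_obs();print(o["tcp_pos"],o["ee_rot"],Ro.from_rotvec(o["ee_rot"]).as_matrix().round(3),o["opening"],o["clock"])
E
```

```text
side [-352. -893.  934.]
sample [([339.0, 382.0, 101.0], 0.94, [140.0, 193.0]), ([491.0, 277.0, 126.0], 0.84, [194.0, 181.0])]
pine_a [([494.0, 361.0, 126.0], 0.74, [180.0, 173.0]), ([489.0, 193.0, 124.0], 0.68, [209.0, 191.0])]
rack [([467.0, 244.0, 17.0], 0.92, [196.0, 214.0]), ([491.0, 361.0, 125.0], 0.35, [179.0, 173.0])]
balance [([586.0, -183.0, 19.0], 0.88, [314.0, 252.0])]
hook [([567.0, -136.0, 251.0], 0.43, [301.0, 184.0])]
hold_button [([482.0, -261.0, 38.0], 0.55, [313.0, 276.0])]
hammer [([731.0, 92.0, 24.0], 0.86, [280.0, 200.0])]
glue []
sample_hole [([339.0, 386.0, 102.0], 0.89, [139.0, 192.0]), ([492.0, 278.0, 124.0], 0.73, [194.0, 182.0])]
saddle [([469.0, 244.0, 18.0], 0.59, [197.0, 214.0]), ([561.0, -138.0, 254.0], 0.48, [300.0, 184.0])]
hold_button_top [([583.0, -187.0, 16.0], 0.71, [314.0, 254.0]), ([490.0, 190.0, 125.0], 0.6, [210.0, 191.0]), ([732.0, 93.0, 19.0], 0.54, [280.0, 201.0])]
top [ 406.   10. 1371.]
sample [([491.0, 284.0, 189.0], 0.79, [173.0, 223.0]), ([349.0, 402.0, 144.0], 0.57, [139.0, 269.0])]
pine_a [([492.0, 196.0, 191.0], 0.66, [201.0, 223.0
[... 211 characters left out ...]
566.0, -131.0, 254.0], 0.42, [308.0, 196.0])]
hold_button [([484.0, -266.0, 41.0], 0.6, [340.0, 227.0])]
hammer [([747.0, 98.0, 25.0], 0.84, [236.0, 156.0])]
glue [([684.0, 289.0, 99.0], 0.74, [179.0, 169.0])]
sample_hole [([349.0, 402.0, 146.0], 0.61, [138.0, 269.0]), ([493.0, 280.0, 188.0], 0.47, [175.0, 223.0])]
saddle [([744.0, 100.0, 24.0], 0.66, [235.0, 157.0]), ([565.0, -132.0, 253.0], 0.5, [309.0, 196.0])]
hold_button_top [([684.0, 287.0, 98.0], 0.43, [180.0, 169.0]), ([486.0, -266.0, 39.0], 0.4, [340.0, 227.0])]
[242.5709313  493.61065916 246.75545894] [-0.86650772  1.39127711  0.8665441 ] [[ 0.    -0.897  0.441]
 [ 0.     0.441  0.897]
 [-1.    -0.     0.   ]] 88.16078883240637 1.2
```

View pics/side0.png

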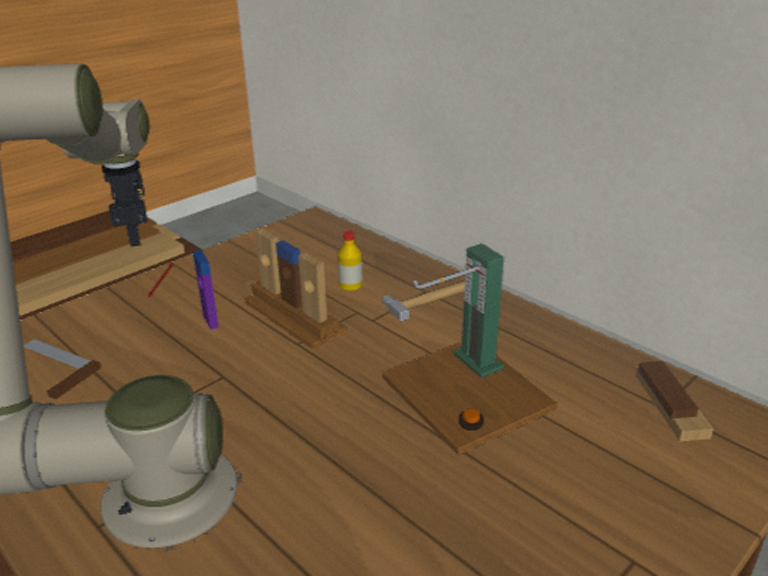

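View pics/top0.png

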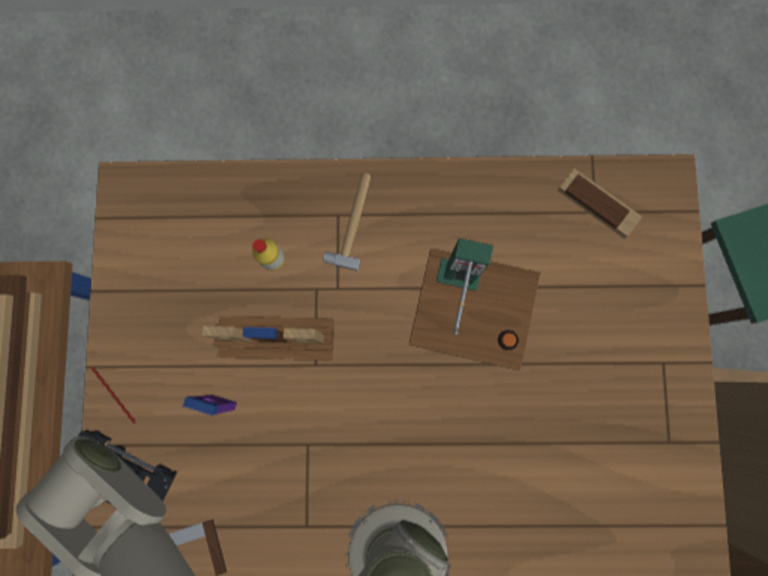

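```bash
python3 - <<'E'
from h import *
snap("side","side_c1.png",(100,130,260,240),5)
snap("top","top_c1.png",(110,180,230,300),5)
snap("side","side_c2.png",(260,140,400,300),3.7)
snap("top","top_c2.png",(270,150,390,250),5)
E
```

```text
(no output)
```

The side view (1.5x) shows the rack around (295,285) with two pale boards and, between them, a dark board with a blue top at (288,270). A purple board with a blue top stands outside the rack at (206,290). The balance column is at (483,310), the hook tip at (416,285) and the orange button at (471,418).

There are two candidates in original pixels: the rack board at (194,181) and the standing board at (139,193). I pick the rack board, because it is brown and stands in a pocket. I'll confirm that in the crops.

View pics/side_c1.png

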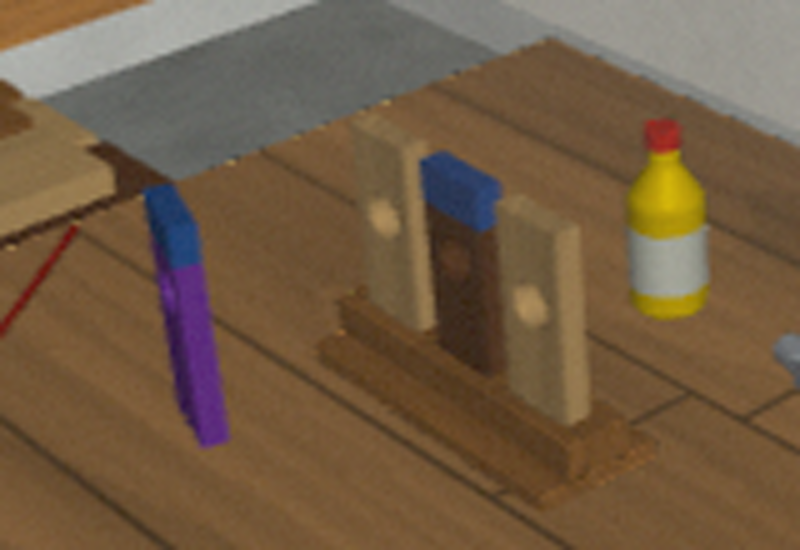

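View pics/top_c1.png

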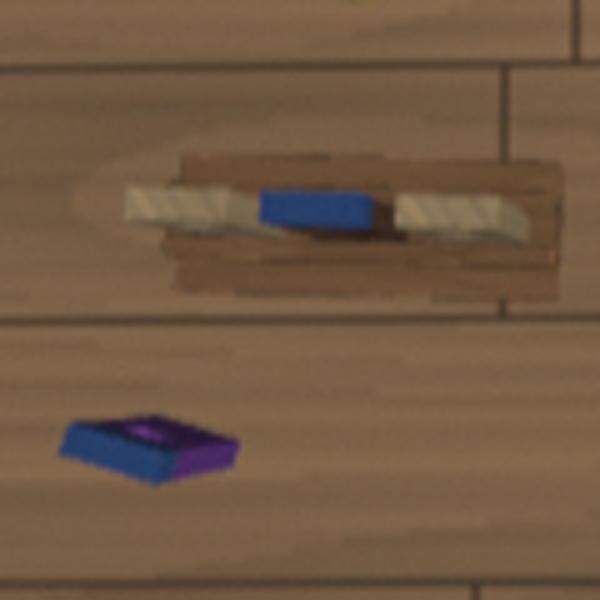

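View pics/side_c2.png

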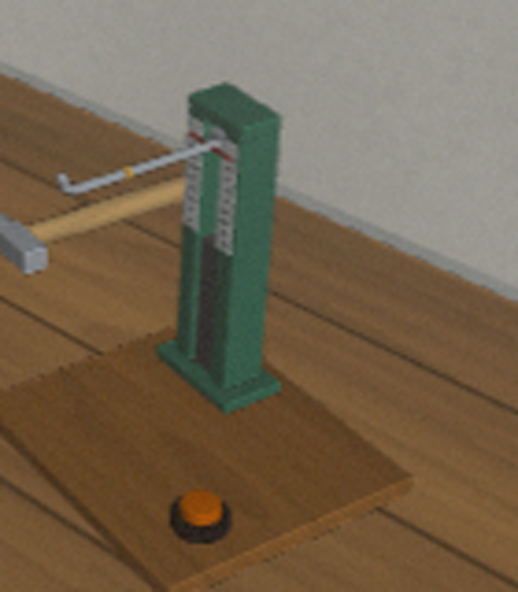

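View pics/top_c2.png

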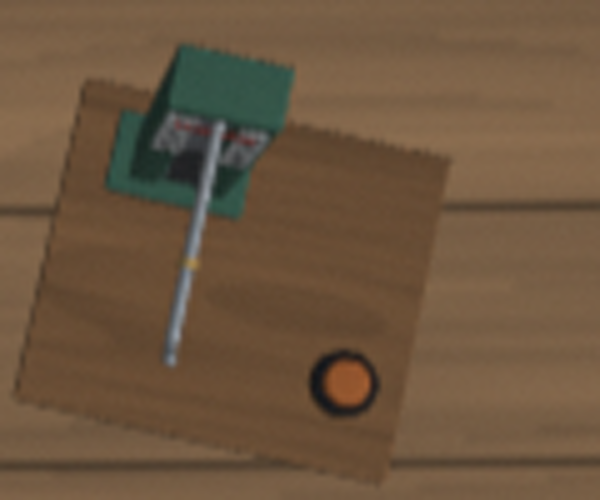

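The crops confirm it. The sample is the brown, blue-topped board in the middle pocket at side (191,180). The board at side (139,193) is purple and not in the rack, so it is the look-alike. Next I'll measure the board top, hook and button.

```bash
cat > m.py <<'E'
from h import *
ct=manip.capture("top"); cs=manip.capture("side")
T=lambda x,y,ax,v: atplane(ct,(x/5+270-.4,y/5+150-.4),ax,v)
S=lambda x,y:(x/3.7+260-.4,y/3.7+140-.4)
def tri(uvt,uvs):
    o1,d1=ray(ct,uvt);o2,d2=ray(cs,uvs)
    A=np.stack([d1,-d2],1);s=np.linalg.lstsq(A,o2-o1,rcond=None)[0]
    p,q=o1+s[0]*d1,o2+s[1]*d2; return (p+q)/2,np.linalg.norm(p-q)
E
python3 - <<'E'
from m import *
print("K",ct["K"].round(1).tolist())
# blue segmentation
f=ct["frame"].astype(int); m=((f[...,2]>f[...,0]+35)).astype(np.uint8); m[:, :160]=0;m[:,190:]=0;m[:210]=0;m[240:]=0
ys,xs=np.nonzero(m); print("blue top",xs.min(),xs.max(),ys.min(),ys.max())
print(cv2.minAreaRect(np.stack([xs,ys],1).astype(np.float32)))
for u in((xs.min()-.5,ys.min()-.5),(xs.max()+.5,ys.min()-.5)): print("back edge", atplane(ct,u,2,190).round(1))
# top face brightness profile across rows
for r in range(ys.min()-1,ys.max()+2): print(r,f[r,168:180].mean(0).round().tolist())
c=T(191,264,2,250); t=T(169,362,2,268); b=T(215,140,2,250)
print("collar",c,"tip",t,"base",b)
print("button",T(347,382,2,38)); print("collar tri",tri((191/5+269.6,264/5+149.6),S(128,172)))
print("button tri",tri((347/5+269.6,382/5+149.6),S(202,505)))
print("tip tri",tri((169/5+269.6,362/5+149.6),S(63,178)))
# column top corners z=281
P=[T(x,y,2,281) for x,y in((180,44),(293,69),(276,145),(158,112))]
print(np.round(P,1))
# baseboard corners z=18
B=[T(x,y,2,18) for x,y in((85,80),(450,158),(380,484),(16,400))]
print(np.round(B,1)); 
for i in range(4):
    d=B[(i+1)%4]-B[i]; print(np.linalg.norm(d),np.degrees(np.arctan2(d[1],d[0])))
E
```

```text
K [[379.9, 0.0, 254.5], [0.0, 379.9, 198.2], [0.0, 0.0, 1.0]]
blue top 162 183 219 225
((172.5, 222.0), (6.0, 21.0), 90.0)
back edge [507.1 320.6 190. ]
back edge [506.5 251.5 190. ]
218 [69.0, 67.0, 84.0]
219 [42.0, 64.0, 106.0]
220 [39.0, 63.0, 107.0]
221 [40.0, 64.0, 106.0]
222 [40.0, 64.0, 106.0]
223 [40.0, 64.0, 107.0]
224 [38.0, 58.0, 97.0]
225 [44.0, 46.0, 66.0]
226 [61.0, 44.0, 35.0]
collar [ 546.08155399 -130.01353851  250.        ] tip [ 486.67012335 -113.53886725  268.        ] base [ 620.76140522 -146.31040935  250.        ]
button [ 488.54079516 -263.01096506   38.        ]
collar tri (array([ 545.52418426, -129.48461   ,  249.24819848]), np.float64(1.7749459275156887))
button tri (array([ 488.25820541, -263.35909358,   33.57543838]), np.float64(1.5495656204597166))
tip tri (array([ 487.20195435, -114.29552426,  261.97190728]), np.float64(0.24140670352988497))
[[ 672.3 -123.1  281. ]
 [ 656.6 -188.7  281. ]
 [ 611.5 -177.3  281. ]
 [ 631.8 -109.3  281. ]]
[[ 710.6  -85.6   18. ]
 [ 650.3 -347.    18. ]
 [ 417.9 -287.6   18. ]
 [ 478.9  -32.3   18. ]]
268.2547064940425 -102.98188170742452
239.95000865302364 165.65441027009234
262.42731332792226 76.54409091167436
237.71095445447725 -12.951555944683088
```

```bash
cat >> h.py <<'E'
def need(x,y,z,yaw):
    o=manip.get_obs(); M=Ro.from_rotvec(o["ee_rot"]).as_matrix(); cur=np.degrees(np.arctan2(M[1,2],M[0,2]))
    a=np.radians(yaw); Mt=np.array([[0,-np.sin(a),np.cos(a)],[0,np.cos(a),np.sin(a)],[-1,0,0]])
    # right-handed: y = z x x
    zt=Mt[:,2]; xt=np.array([0,0,-1.]); Mt=np.stack([xt,np.cross(zt,xt),zt],1)
    rv=(Ro.from_matrix(M).inv()*Ro.from_matrix(Mt)).as_rotvec()
    d=np.array([x,y,z])-o["tcp_pos"]
    print("t",round(o["clock"],2),"tcp",o["tcp_pos"].round(1),"yaw",cur.round(2),"tilt",np.round(M[:,0],4),"op",round(float(o["opening"]),1),"F",np.round(o["wrist_force"],2))
    print(" twist total rad",rv.round(3)," shift units now",(M.T@d/40).round(3)," shift units after twist",(Mt.T@d/40).round(3),"mm",d.round(1))
E
python3 - <<'E'
from h import *
c=manip.capture("top")
for n,x,y in(("paleL",179,206),("blue",316,209),("paleR",449.5,211)): print(n,atplane(c,(x/5+110-.4,y/5+180-.4),2,190).round(1))
print("mid blue rows", atplane(c,(172.5,222),2,190),atplane(c,(172.5,221.7),2,190))
for cx,cy in ((175,290),(557,300),(180,155),(562,162)): print(atplane(c,(cx/5+109.6,cy/5+179.6),2,10).round(1))
s=manip.capture("side")
# side crop blue top corners
for cx,cy in((423,157),(440,152),(499,180),(490,192)): print("side top",atplane(s,(cx/5+99.6,cy/5+129.6),2,190).round(1))
need(492,283,247,-1.5)
E
python3 -m handwheel '[{"twist":0.15},{"twist":0.15},{"twist":0.15},{"twist":0.15},{"twist":0.15}]'
```

```text
paleL [500.3 371.  190. ]
blue [497.7 284.9 190. ]
paleR [495.7 201.2 190. ]
mid blue rows [495.82226002 285.7569004  190.        ] [496.76039553 285.77798152 190.        ]
[454.4 426.9  10. ]
[445.2 152.6  10. ]
[551.7 426.5  10. ]
[544.1 149.5  10. ]
side top [488.2 317.9 190. ]
side top [500.9 315.6 190. ]
side top [503.2 254.2 190. ]
side top [488.3 245.  190. ]
t 1.6 tcp [242.6 493.6 246.8] yaw 63.83 tilt [ 0. -0. -1.] op 88.2 F [-0.24 -0.87  1.56]
 twist total rad [1.14 0.   0.  ]  shift units now [-6.000e-03 -7.918e+00 -1.975e+00]  shift units after twist [-6.000e-03 -5.100e+00  6.371e+00] mm [ 2.494e+02 -2.106e+02  2.000e-01]schema error: expected keys dx, dy, dz, twist, jaw
```

```bash
python3 -m handwheel '[{"dx":0,"dy":0,"dz":0,"twist":0.15,"jaw":1},{"dx":0,"dy":0,"dz":0,"twist":0.15,"jaw":1},{"dx":0,"dy":0,"dz":0,"twist":0.15,"jaw":1},{"dx":0,"dy":0,"dz":0,"twist":0.15,"jaw":1},{"dx":0,"dy":0,"dz":0,"twist":0.15,"jaw":1}]'
python3 -m handwheel '[{"dx":0,"dy":0,"dz":0,"twist":0.15,"jaw":1},{"dx":0,"dy":0,"dz":0,"twist":0.15,"jaw":1},{"dx":0,"dy":0,"dz":0,"twist":0.12,"jaw":1}]'
python3 - <<'E'
from h import *
need(496,285,247,-1.6)
E
```

```text
clock: 2.1
tcp_pos: [242.6, 493.6, 246.8]
ee_rot: [-0.281, 1.553, 0.281]
wrist_force: [-0.6, -0.7, -1.3]
opening: 87.9
clock: 2.4
tcp_pos: [242.6, 493.6, 246.7]
ee_rot: [0.053, 1.57, -0.054]
wrist_force: [0.1, 0.1, 0.2]
opening: 88.2
t 2.4 tcp [242.6 493.6 246.7] yaw -3.9 tilt [-1.e-04 -1.e-04 -1.e+00] op 88.2 F [0.12 0.09 0.16]
 twist total rad [-0.04 -0.    0.  ]  shift units now [-0.007 -4.771  6.676]  shift units after twist [-0.007 -5.036  6.479] mm [ 253.4 -208.6    0.3]
```

```bash
python3 -m handwheel '[{"dx":0,"dy":-0.68,"dz":0.95,"twist":-0.04,"jaw":1},{"dx":0,"dy":-0.72,"dz":0.92,"twist":0,"jaw":1},{"dx":0,"dy":-0.72,"dz":0.92,"twist":0,"jaw":1},{"dx":0,"dy":-0.72,"dz":0.92,"twist":0,"jaw":1},{"dx":0,"dy":-0.72,"dz":0.92,"twist":0,"jaw":1}]'
python3 - <<'E'
from h import *
need(496,285,247,-1.6)
E
```

```text
clock: 2.9
tcp_pos: [423.9, 342.7, 246.9]
ee_rot: [0.019, 1.571, -0.017]
wrist_force: [1.5, 1.2, -0.5]
opening: 88.2
t 2.9 tcp [423.9 342.7 246.9] yaw -1.33 tilt [ 2.0e-04  1.6e-03 -1.0e+00] op 88.2 F [ 1.46  1.22 -0.48]
 twist total rad [ 0.005  0.    -0.002]  shift units now [-0.004 -1.4    1.834]  shift units after twist [-0.002 -1.391  1.841] mm [ 72.1 -57.7   0.1]
```

```bash
python3 -m handwheel '[{"dx":0,"dy":-0.7,"dz":0.92,"twist":0.005,"jaw":1},{"dx":0,"dy":-0.72,"dz":0.92,"twist":0,"jaw":1},{"dx":0,"dy":0,"dz":0,"twist":0,"jaw":1}]'
python3 - <<'E'
from h import *
need(496,285,176,-1.6)
snap("side","s1.png",(100,100,260,240),5)
snap("top","t1.png",(110,160,260,280),5)
E
```

```text
clock: 3.2
tcp_pos: [502.2, 277.5, 246.4]
ee_rot: [0.027, 1.57, -0.026]
wrist_force: [-1.2, 0.7, -1.3]
opening: 88.1
t 3.2 tcp [502.2 277.5 246.4] yaw -1.95 tilt [ 0.0011  0.001  -1.    ] op 88.1 F [-1.15  0.66 -1.26]
 twist total rad [-0.006  0.001 -0.001]  shift units now [ 1.761  0.18  -0.164]  shift units after twist [ 1.761  0.182 -0.161] mm [ -6.2   7.5 -70.4]
```

View pics/s1.png

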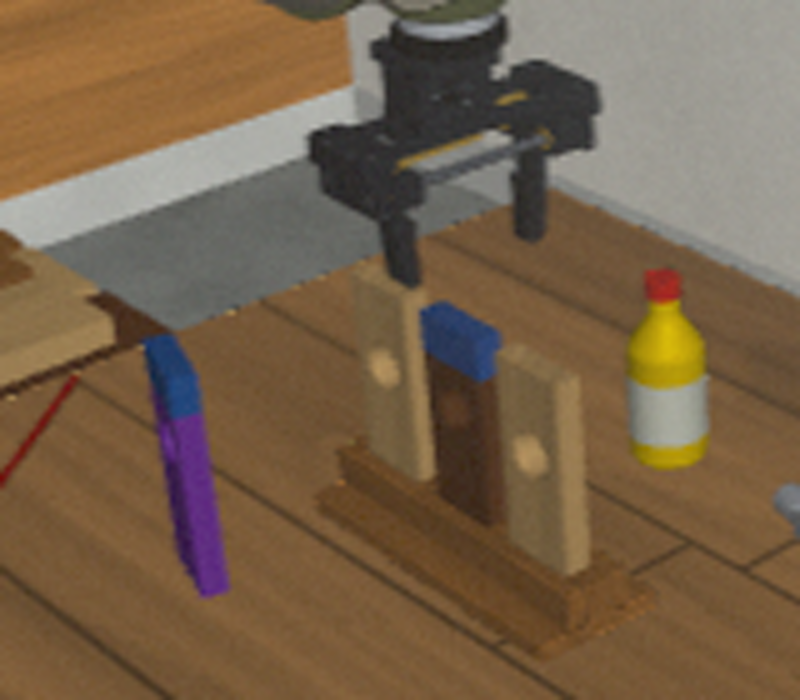

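The jaws straddle the sample: fingertips at crop (405,275) and (530,235), board top at (460,340). I'll correct the offset and descend.

```bash
python3 -m handwheel '[{"dx":0,"dy":0.18,"dz":-0.16,"twist":-0.006,"jaw":1},{"dx":0.4,"dy":0,"dz":0,"twist":0,"jaw":1},{"dx":0.4,"dy":0,"dz":0,"twist":0,"jaw":1},{"dx":0.4,"dy":0,"dz":0,"twist":0,"jaw":1},{"dx":0,"dy":0,"dz":0,"twist":0,"jaw":1}]'
python3 - <<'E'
from h import *
need(496,285,176,-1.6)
E
```

```text
clock: 3.8
tcp_pos: [485.6, 295.6, 199.0]
ee_rot: [0.014, 1.57, -0.007]
wrist_force: [0.5, -0.1, -0.4]
opening: 88.1
t 3.8 tcp [485.6 295.6 199. ] yaw -0.77 tilt [ 0.001   0.0039 -1.    ] op 88.1 F [ 0.47 -0.07 -0.39]
 twist total rad [ 0.015  0.001 -0.004]  shift units now [ 0.575 -0.264  0.263]  shift units after twist [ 0.576 -0.258  0.268] mm [ 10.4 -10.6 -23. ]
```

```bash
python3 -m handwheel '[{"dx":0,"dy":-0.26,"dz":0.26,"twist":0.015,"jaw":1},{"dx":0,"dy":0,"dz":0,"twist":0,"jaw":1},{"dx":0,"dy":0,"dz":0,"twist":0,"jaw":1}]'
python3 - <<'E'
from h import *
need(496,285,176,-1.6)
E
```

```text
clock: 4.1
tcp_pos: [495.4, 286.7, 201.4]
ee_rot: [0.024, 1.567, -0.016]
wrist_force: [-1.3, 0.6, -0.4]
opening: 88.4
t 4.1 tcp [495.4 286.7 201.4] yaw -1.48 tilt [ 0.0038  0.005  -1.    ] op 88.4 F [-1.32  0.58 -0.45]
 twist total rad [ 0.002  0.004 -0.005]  shift units now [ 0.636 -0.044  0.013]  shift units after twist [ 0.636 -0.041  0.015] mm [  0.6  -1.7 -25.4]
```

```bash
python3 -m handwheel '[{"dx":0.2,"dy":-0.04,"dz":0.01,"twist":0,"jaw":1},{"dx":0.2,"dy":0,"dz":0,"twist":0,"jaw":1},{"dx":0.2,"dy":0,"dz":0,"twist":0,"jaw":1},{"dx":0,"dy":0,"dz":0,"twist":0,"jaw":1}]'
python3 - <<'E'
from h import *
need(496,285,176,-1.6)
E
```

```text
clock: 4.5
tcp_pos: [496.0, 284.9, 176.1]
ee_rot: [0.025, 1.566, -0.016]
wrist_force: [-0.8, -0.1, 0.6]
opening: 88.4
t 4.5 tcp [496.  284.9 176.1] yaw -1.51 tilt [ 0.0049  0.0054 -1.    ] op 88.4 F [-0.83 -0.06  0.6 ]
 twist total rad [ 0.002  0.005 -0.006]  shift units now [ 0.002  0.001 -0.   ]  shift units after twist [ 0.002  0.001 -0.   ] mm [-0.   0.1 -0.1]
```

```bash
python3 -m handwheel '[{"dx":0,"dy":0,"dz":0,"twist":0,"jaw":0.4},{"dx":0,"dy":0,"dz":0,"twist":0,"jaw":0.4},{"dx":0,"dy":0,"dz":0,"twist":0,"jaw":0.3},{"dx":0,"dy":0,"dz":0,"twist":0,"jaw":0.3}]'
python3 - <<'E'
from h import *
need(496,285,176,-1.6)
snap("side","s2.png",(100,80,260,220),5)
snap("top","t2.png",(110,160,260,280),5)
E
```

```text
clock: 4.9
tcp_pos: [496.1, 285.1, 176.1]
ee_rot: [0.025, 1.566, -0.016]
wrist_force: [0.3, 0.1, -0.2]
opening: 58.3
t 4.9 tcp [496.1 285.1 176.1] yaw -1.5 tilt [ 0.0049  0.0055 -1.    ] op 58.3 F [ 0.27  0.09 -0.18]
 twist total rad [ 0.002  0.005 -0.006]  shift units now [ 0.002 -0.002 -0.002]  shift units after twist [ 0.002 -0.002 -0.002] mm [-0.1 -0.1 -0.1]
```

View pics/s2.png

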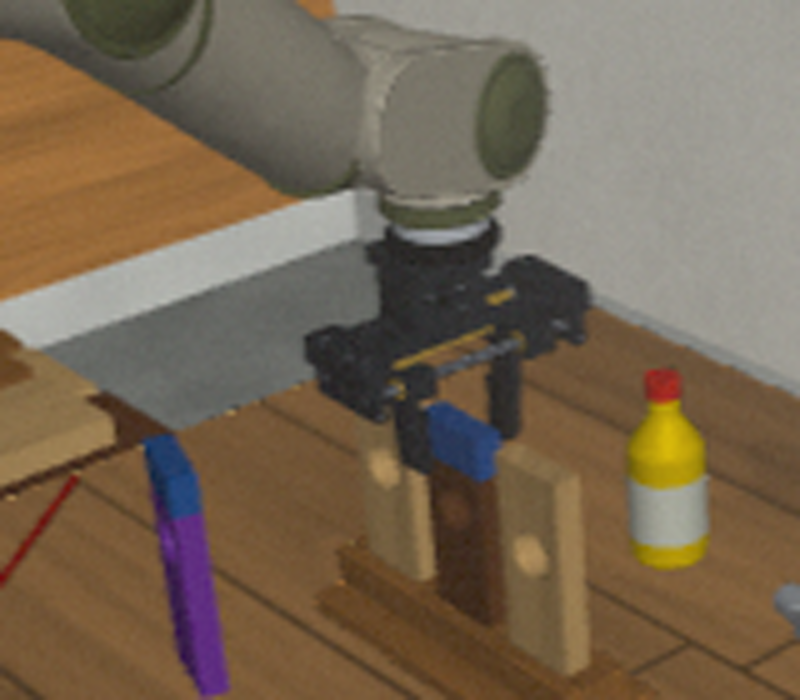

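The fingers are on either side of the blue top, the near one at crop (415,440) and the far one at (505,400). I'll close all the way.

```bash
python3 -m handwheel '[{"dx":0,"dy":0,"dz":0,"twist":0,"jaw":0},{"dx":0,"dy":0,"dz":0,"twist":0,"jaw":0},{"dx":0,"dy":0,"dz":0,"twist":0,"jaw":0},{"dx":0,"dy":0,"dz":0,"twist":0,"jaw":0},{"dx":0,"dy":0,"dz":0,"twist":0,"jaw":0}]'
python3 -m handwheel '[{"dx":0,"dy":0,"dz":0,"twist":0,"jaw":0},{"dx":0,"dy":0,"dz":0,"twist":0,"jaw":0},{"dx":0,"dy":0,"dz":0,"twist":0,"jaw":0},{"dx":0,"dy":0,"dz":0,"twist":0,"jaw":0},{"dx":0,"dy":0,"dz":0,"twist":0,"jaw":0}]'
python3 - <<'E'
from h import *
need(496,285,176,-1.6)
E
```

```text
clock: 5.5
tcp_pos: [496.2, 285.1, 176.3]
ee_rot: [0.025, 1.565, -0.016]
wrist_force: [0.4, -1.0, -0.4]
opening: 19.5
clock: 6.0
tcp_pos: [496.3, 285.1, 176.3]
ee_rot: [0.025, 1.565, -0.016]
wrist_force: [-0.1, -0.6, -0.4]
opening: 19.5
t 6.0 tcp [496.3 285.1 176.3] yaw -1.5 tilt [ 0.0056  0.0057 -1.    ] op 19.5 F [-0.14 -0.55 -0.38]
 twist total rad [ 0.002  0.005 -0.006]  shift units now [ 0.009 -0.002 -0.007]  shift units after twist [ 0.009 -0.002 -0.007] mm [-0.3 -0.1 -0.3]
```

```bash
python3 -m handwheel '[{"dx":-0.2,"dy":0,"dz":0,"twist":0,"jaw":0},{"dx":-0.4,"dy":0,"dz":0,"twist":0,"jaw":0},{"dx":-0.5,"dy":0,"dz":0,"twist":0,"jaw":0},{"dx":-0.5,"dy":0,"dz":0,"twist":0,"jaw":0},{"dx":-0.5,"dy":0,"dz":0,"twist":0,"jaw":0}]'
python3 -m handwheel '[{"dx":-0.5,"dy":0,"dz":0,"twist":0,"jaw":0},{"dx":-0.5,"dy":0,"dz":0,"twist":0,"jaw":0},{"dx":-0.5,"dy":0,"dz":0,"twist":0,"jaw":0},{"dx":-0.5,"dy":0,"dz":0,"twist":0,"jaw":0},{"dx":-0.5,"dy":0,"dz":0,"twist":0,"jaw":0}]'
python3 -m handwheel '[{"dx":0,"dy":0,"dz":0,"twist":0,"jaw":0},{"dx":0,"dy":0,"dz":0,"twist":0,"jaw":0},{"dx":0,"dy":0,"dz":0,"twist":0,"jaw":0}]'
python3 - <<'E'
from h import *
F=[]
need(496,285,372,-1.6)
for i in range(4):
    c=manip.capture("side"); F.append(manip.get_obs()["wrist_force"])
print(np.round(F,2))
snap("side","s3.png",(100,50,260,190),5)
snap("top","t3.png",(110,160,260,280),5)
E
```

```text
clock: 6.5
tcp_pos: [494.4, 284.1, 261.7]
ee_rot: [0.023, 1.573, -0.018]
wrist_force: [0.8, -0.3, -2.3]
opening: 19.2
clock: 7.0
tcp_pos: [493.2, 283.4, 368.3]
ee_rot: [0.023, 1.573, -0.018]
wrist_force: [-0.4, 0.7, -1.8]
opening: 19.7
clock: 7.3
tcp_pos: [493.0, 283.4, 369.9]
ee_rot: [0.024, 1.57, -0.017]
wrist_force: [-0.3, 0.1, -2.0]
opening: 19.9
t 7.3 tcp [493.  283.4 369.9] yaw -1.5 tilt [ 9.0e-04  4.3e-03 -1.0e+00] op 19.9 F [-0.3   0.08 -1.97]
 twist total rad [ 0.002  0.001 -0.004]  shift units now [-0.053  0.042  0.075]  shift units after twist [-0.053  0.042  0.074] mm [3.  1.6 2.1]
[[ 0.3   0.49 -1.44]
 [ 0.46 -0.63 -0.96]
 [ 0.25  0.34 -1.74]
 [ 0.49 -0.57 -2.08]]
```

View pics/s3.png

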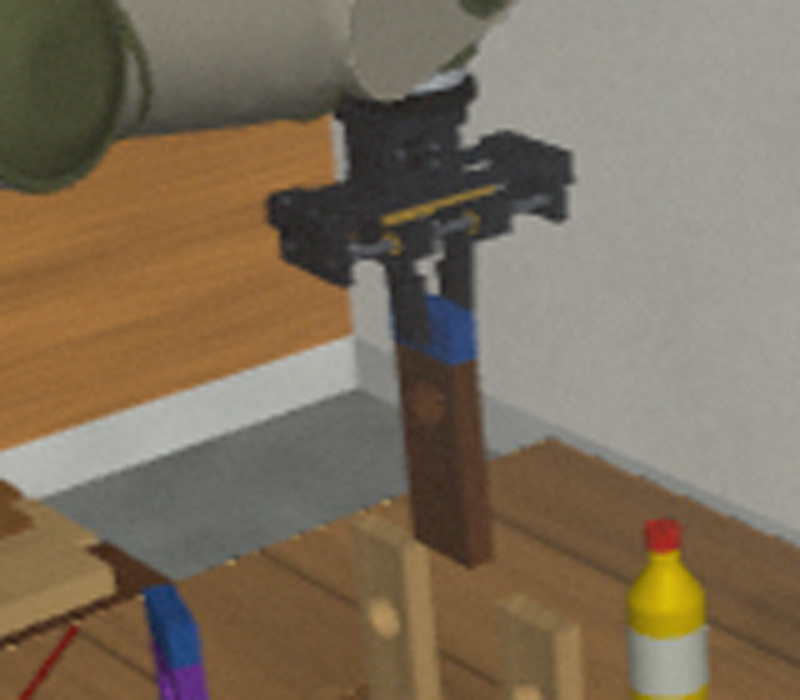

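View pics/t3.png

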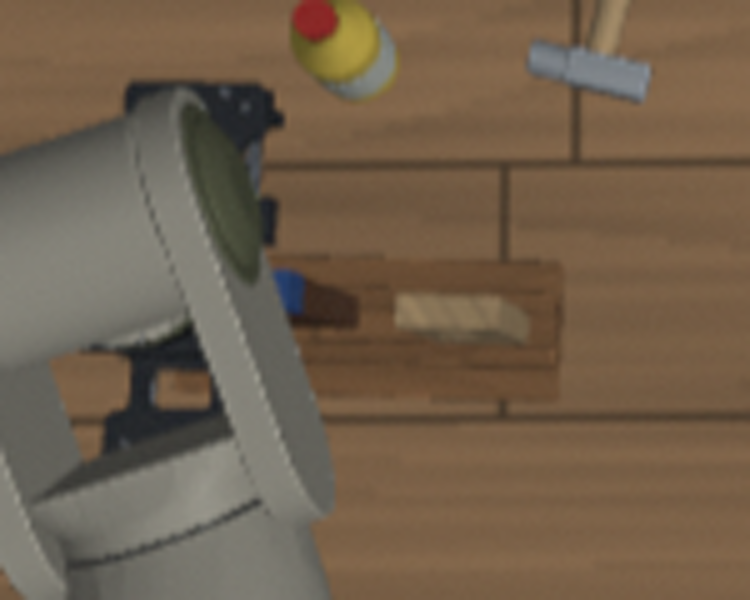

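The board hangs straight from the jaws. The hole is at crop (430,402), its bottom edge runs (415,540) to (475,567), and both pale boards are undisturbed. Next I'll measure the hole relative to the TCP.

```bash
python3 - <<'E'
from h import *
s=snap("side","s4.png",(175,110,205,170),10)
o=manip.get_obs();print(o["tcp_pos"],o["wrist_force"])
x0=o["tcp_pos"][0]-10
f=lambda x,y:(x/5+99.6,y/5+49.6)
for p in((430,402),(415,540),(472,567),(443.5,553.5)): print(p,atplane(s,f(*p),0,x0).round(1))
for y in(270,280,283,290):
  print(y,(proj(s,(x0,y,o["tcp_pos"][2]-51.3))*5-np.array([498,248])).round(1), "bottom corners",[(proj(s,(x0,y+k,o["tcp_pos"][2]-161.3))*5-np.array([498,248])).round(1).tolist() for k in(32,-32)])
E
```

```text
[493.18867622 283.46111666 370.33358079] [ 1.07525401  0.28030572 -1.71604247]
(430, 402) [483.2 286.1 315.8]
(415, 540) [483.2 318.2 204.7]
(472, 567) [483.2 255.8 206.7]
(443.5, 553.5) [483.2 286.6 205.7]
270 [444.9 404.3] bottom corners [[429.0, 541.8], [488.6, 572.5]]
280 [435.4 400. ] bottom corners [[420.0, 537.1], [479.1, 567.6]]
283 [432.5 398.7] bottom corners [[417.3, 535.8], [476.2, 566.2]]
290 [425.9 395.7] bottom corners [[411.0, 532.5], [469.6, 562.8]]
```

View pics/s4.png

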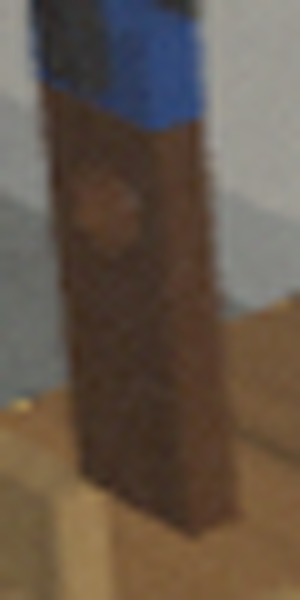

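```bash
python3 - <<'E'
from h import *
s=snap("side","s5.png",(270,165,330,200),13)
t=snap("top","t5.png",(295,165,345,235),8)
E
```

```text
(no output)
```

View pics/s5.png

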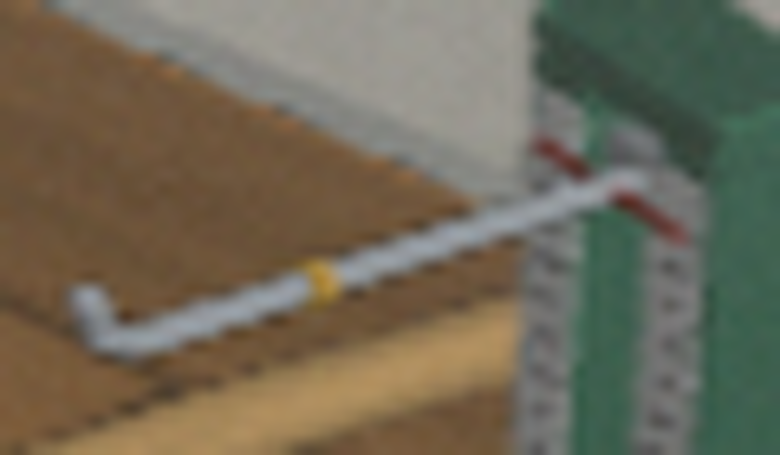

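View pics/t5.png

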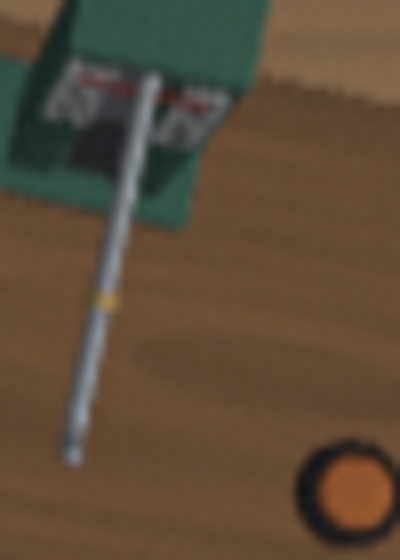

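```bash
python3 - <<'E'
from h import *
from scipy.optimize import least_squares
s=manip.capture("side");t=manip.capture("top")
S=lambda x,y:np.array((x/13+270-.46,y/13+165-.46)); T=lambda x,y:np.array((x/8+295-.44,y/8+165-.44))
obs=[(s,S(323,281),"c"),(s,S(115,341),(-24,0)),(s,S(88,297),(-37,16)),(s,S(460,230),"l"),(s,S(210,315),"l"),
     (t,T(107,302),"c"),(t,T(72,455),(-37,16)),(t,T(145,105),"l"),(t,T(125,205),"l"),(t,T(88,390),"l")]
def P(p,a,z): return np.array([p[0]+a*np.cos(p[3]),p[1]+a*np.sin(p[3]),p[2]+z])
def res(p):
    r=[]
    for c,uv,k in obs:
        if k=="l":
            a,b=proj(c,P(p,0,0)),proj(c,P(p,60,0)); d=(b-a)/np.linalg.norm(b-a); v=uv-a; r.append(d[0]*v[1]-d[1]*v[0])
        else:
            k=(p[4],0) if k=="c" else k
            r+=list(proj(c,P(p,*k))-uv)
    r+=[(p[2]-250)/3*.5, (p[4]-16)/6*.5]
    return np.array(r)
q=least_squares(res,[525,-123,250,-.23,16]); print(q.x[:3].round(1),np.degrees(q.x[3]),q.x[4],"\n",res(q.x).round(2))
p=q.x
ux=np.array([np.cos(p[3]),np.sin(p[3])]);uy=np.array([-ux[1],ux[0]])
print("button pred",p[:2]-145*uy,"meas top",atplane(t,T(355,494),2,38))
print("side saddle",(proj(s,P(p,0,0))),"top",proj(t,P(p,0,0)))
for dist in(0,90): print(dist,p[:2]-dist*ux)
need(*(p[:2]-90*ux),372,np.degrees(p[3]))
E
```

```text
[ 521.3 -122.9  249. ] -13.744560170614383 25.385325752554518 
 [ 0.06 -0.17  1.54 -0.09 -0.23 -0.4  -0.35 -0.04 -0.54  0.19 -0.07  1.1
 -0.17  0.08  0.53 -0.16  0.78]
button pred [ 486.818724   -263.74658469] meas top [ 487.46069592 -262.74432014   38.        ]
side saddle [287.04111014 188.38046333] top [305.57211315 210.77618556]
0 [ 521.26980603 -122.89871304]
90 [ 433.84698915 -101.51528282]
t 7.85 tcp [493.2 283.4 370.6] yaw -1.5 tilt [ 0.0018  0.0046 -1.    ] op 19.7 F [ 0.5  -0.61 -1.6 ]
 twist total rad [ 0.214  0.001 -0.005]  shift units now [-0.082 -9.659 -1.231]  shift units after twist [-0.036 -9.701  0.845] mm [ -59.4 -385.     1.4]
```

The fit puts the saddle at about (521.5,-123,249.5) with yaw -13.7°, and the button position predicted from it matches the measured one within 1.2 mm. The collar fits at +25 mm rather than 16, so I rely on the other features. Next I carry the board to 90 mm before the saddle.

```bash
python3 -m handwheel '[{"dx":0,"dy":-0.2,"dz":0,"twist":0.1,"jaw":0},{"dx":0,"dy":-0.4,"dz":-0.05,"twist":0.1,"jaw":0},{"dx":0,"dy":-0.6,"dz":0,"twist":0,"jaw":0},{"dx":0,"dy":-0.6,"dz":0,"twist":0,"jaw":0},{"dx":0,"dy":-0.6,"dz":0,"twist":0,"jaw":0}]'
python3 -m handwheel '[{"dx":0,"dy":-0.6,"dz":0,"twist":0,"jaw":0},{"dx":0,"dy":-0.6,"dz":0,"twist":0,"jaw":0},{"dx":0,"dy":-0.6,"dz":0,"twist":0,"jaw":0},{"dx":0,"dy":-0.6,"dz":0,"twist":0,"jaw":0},{"dx":0,"dy":-0.5,"dz":0,"twist":0,"jaw":0}]'
python3 - <<'E'
from h import *
need(433.5,-103,372,-13.5)
E
```

```text
clock: 8.35
tcp_pos: [471.9, 189.0, 369.1]
ee_rot: [0.185, 1.563, -0.177]
wrist_force: [0.5, -1.1, -1.2]
opening: 19.8
clock: 8.85
tcp_pos: [443.4, 71.5, 369.0]
ee_rot: [0.185, 1.561, -0.177]
wrist_force: [0.8, 0.2, -1.8]
opening: 19.4
t 8.85 tcp [443.4  71.5 369. ] yaw -13.2 tilt [ 0.0027  0.0046 -1.    ] op 19.4 F [ 0.78  0.16 -1.79]
 twist total rad [ 0.005  0.002 -0.005]  shift units now [-0.096 -4.303  0.755]  shift units after twist [-0.075 -4.299  0.777] mm [  -9.9 -174.5    3. ]
```

```bash
python3 -m handwheel '[{"dx":-0.05,"dy":-0.6,"dz":0.1,"twist":0.005,"jaw":0},{"dx":0,"dy":-0.6,"dz":0.1,"twist":0,"jaw":0},{"dx":0,"dy":-0.6,"dz":0.15,"twist":0,"jaw":0},{"dx":0,"dy":-0.6,"dz":0.15,"twist":0,"jaw":0},{"dx":0,"dy":-0.6,"dz":0.1,"twist":0,"jaw":0}]'
python3 -m handwheel '[{"dx":0,"dy":-0.5,"dz":0.1,"twist":0,"jaw":0},{"dx":0,"dy":-0.2,"dz":0,"twist":0,"jaw":0},{"dx":0,"dy":0,"dz":0,"twist":0,"jaw":0},{"dx":0,"dy":0,"dz":0,"twist":0,"jaw":0}]'
python3 - <<'E'
from h import *
need(433.5,-103,311,-13.5)
E
```

```text
clock: 9.35
tcp_pos: [437.4, -55.2, 371.5]
ee_rot: [0.188, 1.558, -0.18]
wrist_force: [0.3, -0.4, -0.9]
opening: 19.7
clock: 9.75
tcp_pos: [434.2, -86.0, 371.5]
ee_rot: [0.191, 1.558, -0.183]
wrist_force: [0.0, -0.5, -1.2]
opening: 19.7
t 9.75 tcp [434.2 -86.  371.5] yaw -13.66 tilt [ 0.0056  0.0039 -1.    ] op 19.7 F [ 0.02 -0.47 -1.19]
 twist total rad [-0.003  0.005 -0.005]  shift units now [ 1.511 -0.425  0.077]  shift units after twist [ 1.512 -0.417  0.082] mm [ -0.7 -17.  -60.5]
```

```bash
python3 -m handwheel '[{"dx":0.3,"dy":-0.3,"dz":0,"twist":0,"jaw":0},{"dx":0.4,"dy":-0.1,"dz":0.05,"twist":0,"jaw":0},{"dx":0.4,"dy":0,"dz":0.03,"twist":0,"jaw":0},{"dx":0.35,"dy":0,"dz":0,"twist":0,"jaw":0},{"dx":0,"dy":0,"dz":0,"twist":0,"jaw":0}]'
python3 -m handwheel '[{"dx":0,"dy":0,"dz":0,"twist":0,"jaw":0},{"dx":0,"dy":0,"dz":0,"twist":0,"jaw":0}]'
python3 - <<'E'
from h import *
need(433.5,-103,311,-13.5)
snap("side","s6.png",(225,110,345,210),6.5)
snap("top","t6.png",(260,150,380,250),6.5)
o=manip.get_obs(); print(o["tcp_pos"],o["wrist_force"])
E
```

```text
clock: 10.25
tcp_pos: [434.4, -97.9, 312.6]
ee_rot: [0.186, 1.555, -0.179]
wrist_force: [0.5, -0.4, -0.6]
opening: 19.6
clock: 10.45
tcp_pos: [434.7, -96.8, 313.8]
ee_rot: [0.184, 1.554, -0.177]
wrist_force: [-0.9, -0.1, -0.9]
opening: 19.6
t 10.45 tcp [434.7 -96.8 313.8] yaw -13.21 tilt [ 0.0098  0.0032 -0.9999] op 19.6 F [-0.93 -0.14 -0.92]
 twist total rad [ 0.005  0.009 -0.005]  shift units now [ 0.07  -0.158  0.005]  shift units after twist [ 0.071 -0.157  0.006] mm [-1.2 -6.2 -2.8]
[434.76529255 -97.03269418 313.89393697] [ 0.11372717  0.32422921 -1.80468515]
```

View pics/s6.png

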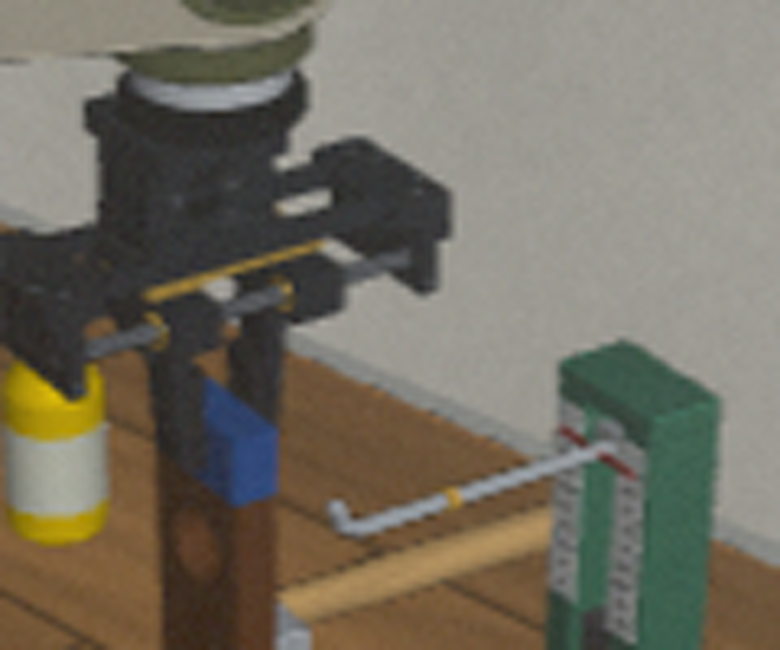

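View pics/t6.png

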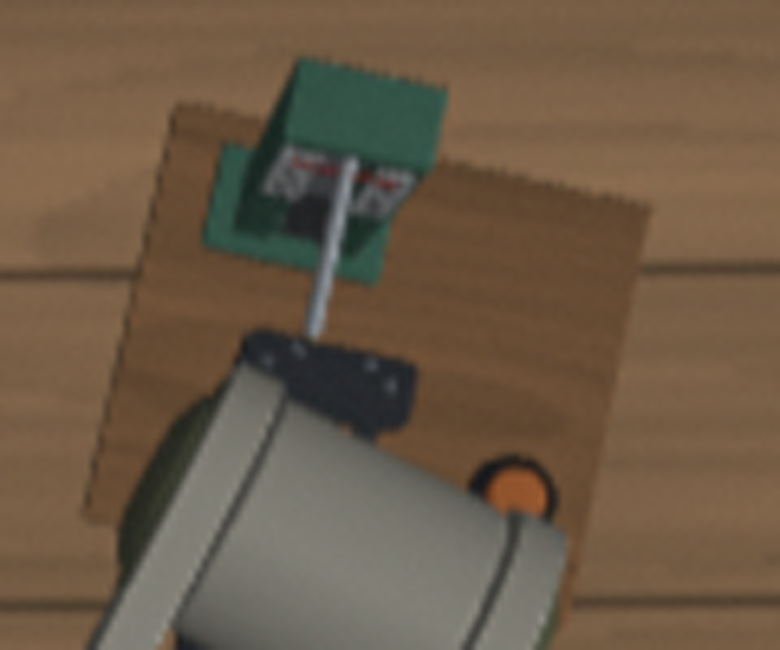

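The side view shows the board in front of the hook: hole at crop (197,542), hook tip at (338,510), bend at (350,530). I'll compare the two within this one image.

```bash
python3 - <<'E'
from h import *
s=manip.capture("side"); o=manip.get_obs(); tcp=o["tcp_pos"]; M=Ro.from_rotvec(o["ee_rot"]).as_matrix(); n=M[:,2]
uv=(197/6.5+225-.42,542/6.5+110-.42)
c,d=ray(s,uv); p0=tcp-10*n; k=((p0-c)@n)/(d@n); X=c+k*d; v=X-p0
print("hole rel TCP: along tool x",v@M[:,0],"tool y",v@M[:,1], "world",(X+10*n).round(1))
# hook in this image
for u,name,z in(((350,530),"bend",249.5),((338,512),"tip",267)):
    print(name,atplane(s,(u[0]/6.5+225-.42,u[1]/6.5+110-.42),2,z).round(1))
E
```

```text
hole rel TCP: along tool x 52.89333023791815 tool y 4.813521296398421 world [436.4 -92.3 260.9]
bend [ 492.7 -116.4  249.5]
tip [ 478.4 -122.5  267. ]
```

```bash
python3 -m handwheel '[{"dx":0.07,"dy":-0.19,"dz":0,"twist":0.005,"jaw":0},{"dx":0,"dy":0,"dz":0.1,"twist":0,"jaw":0},{"dx":0,"dy":0,"dz":0.3,"twist":0,"jaw":0},{"dx":0,"dy":0,"dz":0.3,"twist":0,"jaw":0},{"dx":0,"dy":0,"dz":0,"twist":0,"jaw":0}]'
python3 -m handwheel '[{"dx":0,"dy":0,"dz":0,"twist":0,"jaw":0},{"dx":0,"dy":0,"dz":0,"twist":0,"jaw":0}]'
cat > ax.py <<'E'
from h import *
S0=np.array([521.5,-123.,249.5]); yaw=-13.6
ux=np.array([np.cos(np.radians(yaw)),np.sin(np.radians(yaw)),0]);uy=np.array([-ux[1],ux[0],0])
def st(oy=2.8,oz=52.4):
    o=manip.get_obs(); M=Ro.from_rotvec(o["ee_rot"]).as_matrix()
    h=o["tcp_pos"]+M[:,0]*oz+M[:,1]*oy; v=h-S0
    print("t %.2f hole rel saddle: along %.1f lat %.1f z %.1f | yaw err %.2f tilt"%(o["clock"],v@ux,v@uy,v[2],np.degrees(np.arctan2(M[1,2],M[0,2]))-yaw),M[:2,0].round(4),"F",o["wrist_force"].round(2),"op",round(float(o["opening"]),1))
E
python3 -c "
from ax import *
st(); snap('side','s7.png',(240,120,340,220),6); st()"
```

```text
clock: 11.1
tcp_pos: [462.8, -112.9, 311.6]
ee_rot: [0.189, 1.551, -0.183]
wrist_force: [-0.1, -0.5, -1.4]
opening: 19.7
clock: 11.3
tcp_pos: [463.3, -112.9, 311.2]
ee_rot: [0.189, 1.552, -0.183]
wrist_force: [-0.2, 0.5, -0.3]
opening: 19.6
t 11.30 hole rel saddle: along -58.4 lat -0.8 z 9.3 | yaw err 0.02 tilt [0.0108 0.0027] F [-0.17  0.49 -0.28] op 19.6
t 11.35 hole rel saddle: along -58.5 lat -0.8 z 9.3 | yaw err 0.01 tilt [0.0108 0.0026] F [-0.16  0.32 -1.32] op 20.0
```

View pics/s7.png

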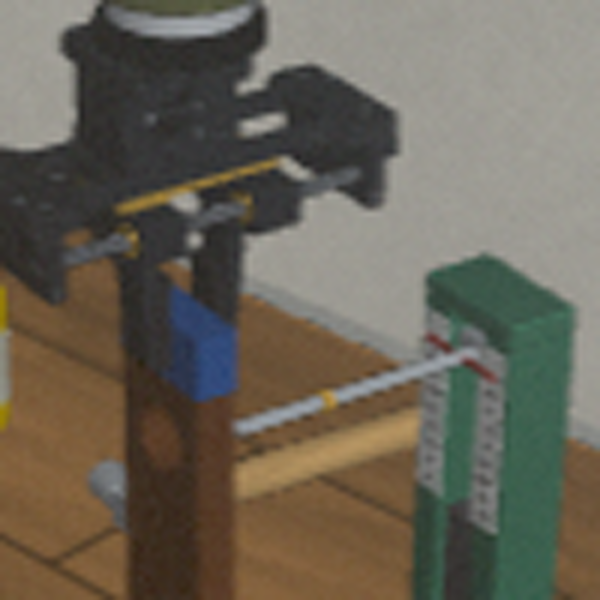

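```bash
python3 -m handwheel '[{"dx":0,"dy":0.02,"dz":0.1,"twist":0,"jaw":0},{"dx":0,"dy":0,"dz":0.07,"twist":0,"jaw":0},{"dx":0,"dy":0,"dz":0,"twist":0,"jaw":0}]'
python3 -c "
from ax import *
st(); snap('side','s8.png',(255,150,315,210),10); st()"
```

```text
clock: 11.65
tcp_pos: [470.3, -113.6, 311.6]
ee_rot: [0.189, 1.552, -0.183]
wrist_force: [0.3, 0.6, -1.5]
opening: 19.7
t 11.65 hole rel saddle: along -51.5 lat 0.2 z 9.7 | yaw err 0.02 tilt [0.0111 0.0024] F [ 0.33  0.61 -1.45] op 19.7
t 11.70 hole rel saddle: along -51.6 lat 0.2 z 9.7 | yaw err 0.02 tilt [0.0111 0.0025] F [-0.11  0.29 -1.13] op 20.0
```

View pics/s8.png

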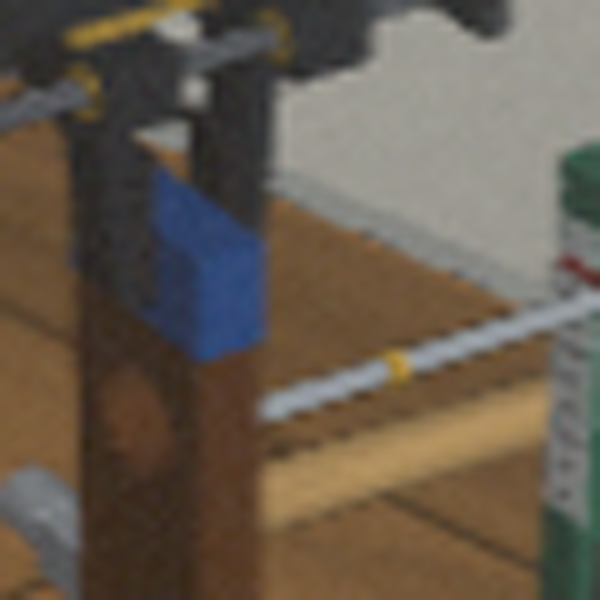

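```bash
python3 -c "
from ax import *
s=manip.capture('side'); o=manip.get_obs(); M=Ro.from_rotvec(o['ee_rot']).as_matrix(); n=M[:,2]
f=lambda X:((proj(s,X)-[255,150])*10+4.5).round(0).tolist()
print('line rel y 0',f(o['tcp_pos']+M[:,0]*52.4-10*n),'y 2.8',f(o['tcp_pos']+M[:,0]*52.4+M[:,1]*2.8-10*n),'y 5',f(o['tcp_pos']+M[:,0]*52.4+M[:,1]*5-10*n))
for oy in(0,2.8):
  print('edges paint y',oy,[f(o['tcp_pos']-M[:,0]*13.7+M[:,1]*(oy+k)+x*n) for k in(32,-32) for x in(-10,10)])
"

```

```text
line rel y 0 [146.0, 421.0] y 2.8 [140.0, 417.0] y 5 [136.0, 413.0]
edges paint y 0 [[82.0, 163.0], [144.0, 144.0], [210.0, 260.0], [274.0, 240.0]]
edges paint y 2.8 [[77.0, 159.0], [139.0, 140.0], [205.0, 256.0], [268.0, 236.0]]
```

The measured hole (138,415) and top corners (203,258) and (265,238) match the model with a 2.8 mm y offset. I'll feed the board in gently.

```bash
python3 -m handwheel '[{"dx":0.02,"dy":0,"dz":0.06,"twist":0,"jaw":0},{"dx":0,"dy":0,"dz":0.06,"twist":0,"jaw":0},{"dx":0,"dy":0,"dz":0.06,"twist":0,"jaw":0},{"dx":0,"dy":0,"dz":0,"twist":0,"jaw":0}]'
python3 -c "
from ax import *
st(); snap('side','s9.png',(255,150,315,210),10); st()"
```

```text
clock: 12.15
tcp_pos: [477.6, -115.3, 310.8]
ee_rot: [0.189, 1.552, -0.183]
wrist_force: [-0.3, 0.8, -1.5]
opening: 19.8
t 12.15 hole rel saddle: along -44.0 lat 0.2 z 8.9 | yaw err 0.02 tilt [0.0111 0.0025] F [-0.3   0.78 -1.48] op 19.8
t 12.20 hole rel saddle: along -44.1 lat 0.2 z 8.9 | yaw err 0.02 tilt [0.011  0.0025] F [ 0.69 -0.06 -0.46] op 19.9
```

View pics/s9.png

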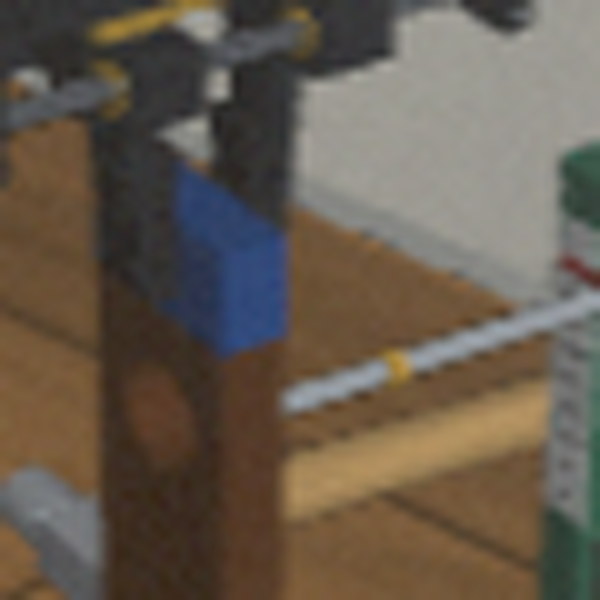

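```bash
python3 -m handwheel '[{"dx":0,"dy":0,"dz":0.06,"twist":0,"jaw":0},{"dx":0,"dy":0,"dz":0.06,"twist":0,"jaw":0},{"dx":0,"dy":0,"dz":0.06,"twist":0,"jaw":0},{"dx":0,"dy":0,"dz":0,"twist":0,"jaw":0}]'
python3 -c "
from ax import *
st(); snap('side','s10.png',(255,150,315,210),10); st()"
```

```text
clock: 12.6
tcp_pos: [485.0, -117.1, 310.9]
ee_rot: [0.189, 1.552, -0.183]
wrist_force: [-0.3, 0.1, -1.3]
opening: 19.3
t 12.60 hole rel saddle: along -36.3 lat 0.2 z 9.0 | yaw err 0.01 tilt [0.0111 0.0025] F [-0.28  0.07 -1.31] op 19.3
t 12.65 hole rel saddle: along -36.4 lat 0.2 z 9.0 | yaw err 0.01 tilt [0.011  0.0025] F [ 0.21 -0.2  -1.67] op 19.6
```

View pics/s10.png

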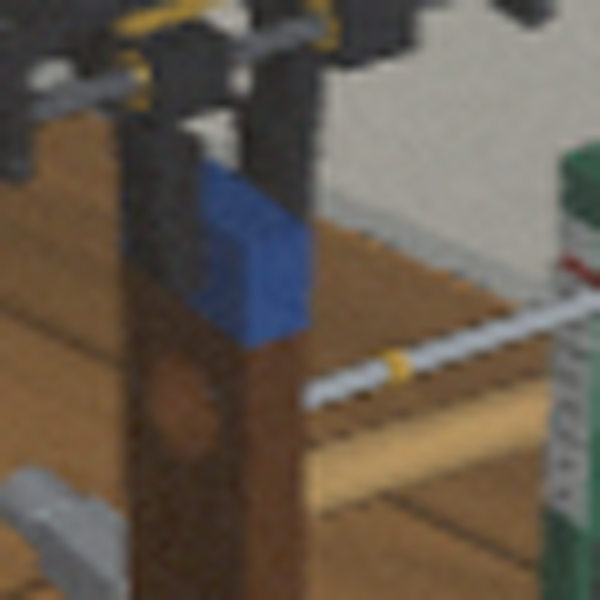

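```bash
python3 -m handwheel '[{"dx":0,"dy":0,"dz":0.06,"twist":0,"jaw":0},{"dx":0,"dy":0,"dz":0.06,"twist":0,"jaw":0},{"dx":0,"dy":0,"dz":0.06,"twist":0,"jaw":0},{"dx":0,"dy":0,"dz":0,"twist":0,"jaw":0}]'
python3 -c "
from ax import *
st(); snap('side','s11.png',(255,150,315,210),10); st()"
```

```text
clock: 13.05
tcp_pos: [492.5, -118.9, 311.0]
ee_rot: [0.189, 1.552, -0.183]
wrist_force: [-0.5, 0.1, -1.4]
opening: 19.7
t 13.05 hole rel saddle: along -28.7 lat 0.2 z 9.2 | yaw err 0.01 tilt [0.011  0.0025] F [-0.47  0.14 -1.38] op 19.7
t 13.10 hole rel saddle: along -28.8 lat 0.2 z 9.2 | yaw err 0.01 tilt [0.0109 0.0025] F [ 0.07 -0.23 -1.37] op 19.6
```

View pics/s11.png

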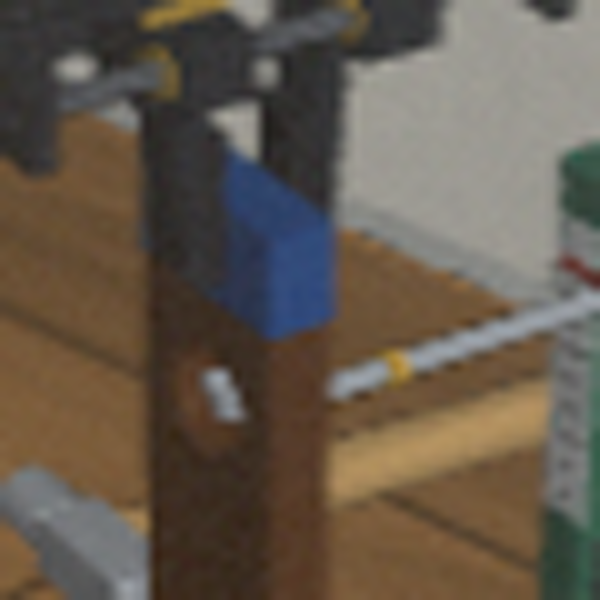

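The hook tip is now visible through the hole, with its end at (215,378) and bend at (238,412), and it is clear of the rim. I'll continue to the saddle.

```bash
python3 -m handwheel '[{"dx":0,"dy":0,"dz":0.07,"twist":0,"jaw":0},{"dx":0,"dy":0,"dz":0.07,"twist":0,"jaw":0},{"dx":0,"dy":0,"dz":0.07,"twist":0,"jaw":0},{"dx":0,"dy":0,"dz":0,"twist":0,"jaw":0}]'
python3 -c "
from ax import *
st()"
python3 -m handwheel '[{"dx":0,"dy":0,"dz":0.07,"twist":0,"jaw":0},{"dx":0,"dy":0,"dz":0.07,"twist":0,"jaw":0},{"dx":0,"dy":0,"dz":0.07,"twist":0,"jaw":0},{"dx":0,"dy":0,"dz":0,"twist":0,"jaw":0}]'
python3 -c "
from ax import *
st()"
```

```text
clock: 13.5
tcp_pos: [501.2, -121.0, 311.1]
ee_rot: [0.189, 1.552, -0.183]
wrist_force: [-0.1, -0.1, -1.0]
opening: 19.5
t 13.50 hole rel saddle: along -19.7 lat 0.3 z 9.2 | yaw err 0.01 tilt [0.0109 0.0025] F [-0.1  -0.12 -0.99] op 19.5
clock: 13.9
tcp_pos: [510.2, -123.1, 311.2]
ee_rot: [0.189, 1.552, -0.183]
wrist_force: [0.2, -0.5, -1.6]
opening: 19.7
t 13.90 hole rel saddle: along -10.4 lat 0.3 z 9.3 | yaw err 0.01 tilt [0.0109 0.0026] F [ 0.16 -0.47 -1.55] op 19.7
```

```bash
python3 -m handwheel '[{"dx":0,"dy":0,"dz":0.07,"twist":0,"jaw":0},{"dx":0,"dy":0,"dz":0.07,"twist":0,"jaw":0},{"dx":0,"dy":0,"dz":0.06,"twist":0,"jaw":0},{"dx":0,"dy":0,"dz":0,"twist":0,"jaw":0}]'
python3 -c "
from ax import *
st(); snap('side','s12.png',(270,140,340,220),7); st()
F=[]
for i in range(12):
    manip.capture('side'); F.append(manip.get_obs()['wrist_force'])
F=np.array(F);print(F.mean(0),F.std(0)); st()"
```

```text
clock: 14.3
tcp_pos: [518.7, -125.2, 311.2]
ee_rot: [0.189, 1.552, -0.183]
wrist_force: [0.5, -0.2, -1.1]
opening: 19.9
t 14.30 hole rel saddle: along -1.7 lat 0.3 z 9.3 | yaw err 0.02 tilt [0.0108 0.0026] F [ 0.52 -0.17 -1.09] op 19.9
t 14.35 hole rel saddle: along -1.8 lat 0.3 z 9.3 | yaw err 0.01 tilt [0.0108 0.0026] F [ 0.09  0.01 -0.57] op 19.8
[-0.08207396 -0.14195043 -1.29854381] [0.39400311 0.47216    0.38153578]
t 14.95 hole rel saddle: along -2.0 lat 0.3 z 9.5 | yaw err 0.01 tilt [0.0109 0.0025] F [-0.5   0.4  -1.38] op 20.2
```

View pics/s12.png

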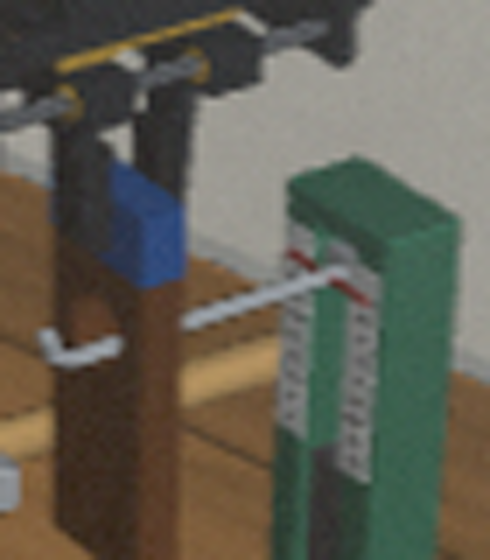

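The arm runs through the hole, with the tip at (50,345) in front of the board and the pointer still at its start. The weight is about 1.30 N, so I expect about 37 mm of dip. Now I'll lower slowly.

```bash
python3 -m handwheel '[{"dx":0.05,"dy":0,"dz":0.01,"twist":0,"jaw":0},{"dx":0.07,"dy":0,"dz":0.01,"twist":0,"jaw":0},{"dx":0.07,"dy":0,"dz":0,"twist":0,"jaw":0},{"dx":0.07,"dy":0,"dz":0,"twist":0,"jaw":0},{"dx":0.05,"dy":0,"dz":0,"twist":0,"jaw":0}]'
python3 -c "
from ax import *
st()"
python3 -m handwheel '[{"dx":0.05,"dy":0,"dz":0,"twist":0,"jaw":0},{"dx":0.05,"dy":0,"dz":0,"twist":0,"jaw":0},{"dx":0.05,"dy":0,"dz":0,"twist":0,"jaw":0},{"dx":0.05,"dy":0,"dz":0,"twist":0,"jaw":0},{"dx":0.05,"dy":0,"dz":0,"twist":0,"jaw":0}]'
python3 -c "
from ax import *
st()"
```

```text
clock: 15.45
tcp_pos: [519.4, -125.3, 297.9]
ee_rot: [0.189, 1.552, -0.183]
wrist_force: [-0.6, 0.3, -2.2]
opening: 19.7
t 15.45 hole rel saddle: along -1.0 lat 0.3 z -4.0 | yaw err 0.01 tilt [0.0109 0.0026] F [-0.6   0.32 -2.17] op 19.7
clock: 15.95
tcp_pos: [519.5, -125.3, 286.9]
ee_rot: [0.189, 1.552, -0.183]
wrist_force: [0.6, 0.4, -2.1]
opening: 19.6
t 15.95 hole rel saddle: along -0.9 lat 0.4 z -15.0 | yaw err 0.01 tilt [0.0107 0.0026] F [ 0.59  0.41 -2.12] op 19.6
```

```bash
python3 -m handwheel '[{"dx":0.05,"dy":0,"dz":0,"twist":0,"jaw":0},{"dx":0.05,"dy":0,"dz":0,"twist":0,"jaw":0},{"dx":0.05,"dy":0,"dz":0,"twist":0,"jaw":0},{"dx":0.05,"dy":0,"dz":0,"twist":0,"jaw":0},{"dx":0.05,"dy":0,"dz":0,"twist":0,"jaw":0}]'
python3 -m handwheel '[{"dx":0.05,"dy":0,"dz":0,"twist":0,"jaw":0},{"dx":0.05,"dy":0,"dz":0,"twist":0,"jaw":0},{"dx":0.05,"dy":0,"dz":0,"twist":0,"jaw":0},{"dx":0.03,"dy":0,"dz":0,"twist":0,"jaw":0},{"dx":0,"dy":0,"dz":0,"twist":0,"jaw":0}]'
cat > fm.py <<'E'
from ax import *
import sys
st(); F=[]
Z=[]
for i in range(int(sys.argv[1])):
    manip.capture('side'); o=manip.get_obs(); F.append(o['wrist_force']); Z.append(o["tcp_pos"][2])
F=np.array(F); print("F",F.mean(0).round(3),"se",(F.std(0)/np.sqrt(len(F))).round(3),"tcp z",np.mean(Z).round(2)); st()
E
python3 fm.py 20; python3 -c "
from ax import *
snap('side','s13.png',(270,140,340,220),7)"
```

```text
clock: 16.45
tcp_pos: [519.5, -125.2, 276.1]
ee_rot: [0.189, 1.552, -0.183]
wrist_force: [-0.5, 0.5, -0.7]
opening: 20.1
clock: 16.95
tcp_pos: [519.5, -125.2, 268.1]
ee_rot: [0.189, 1.553, -0.183]
wrist_force: [-0.1, 0.1, 0.3]
opening: 20.0
t 16.95 hole rel saddle: along -0.9 lat 0.4 z -33.8 | yaw err 0.01 tilt [0.0104 0.0025] F [-0.07  0.07  0.34] op 20.0
F [-0.431  0.014 -0.7  ] se [0.12  0.136 0.136] tcp z 268.28
t 17.95 hole rel saddle: along -0.9 lat 0.4 z -33.6 | yaw err 0.01 tilt [0.0106 0.0024] F [-0.48  0.11 -0.94] op 19.9
```

View pics/s13.png

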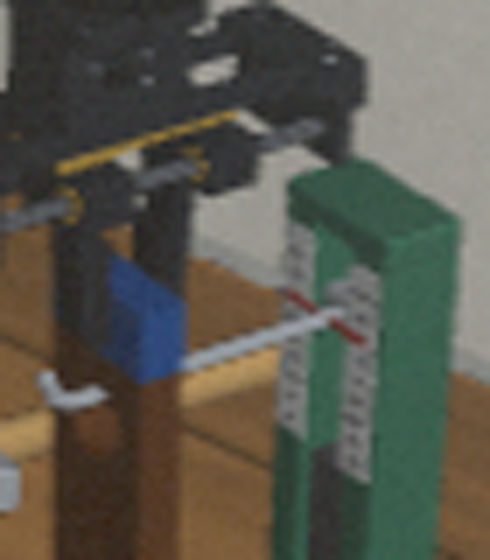

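The hook is dipping: the pointer moved about 40 crop px down, and the force fell to -0.70 N at about 20 mm dip, which fits W≈1.4 N. I'll continue.

```bash
python3 -m handwheel '[{"dx":0.03,"dy":0,"dz":0,"twist":0,"jaw":0},{"dx":0.05,"dy":0,"dz":0,"twist":0,"jaw":0},{"dx":0.05,"dy":0,"dz":0,"twist":0,"jaw":0},{"dx":0.05,"dy":0,"dz":0,"twist":0,"jaw":0},{"dx":0.05,"dy":0,"dz":0,"twist":0,"jaw":0}]'
python3 -m handwheel '[{"dx":0.05,"dy":0,"dz":0,"twist":0,"jaw":0},{"dx":0.05,"dy":0,"dz":0,"twist":0,"jaw":0},{"dx":0.04,"dy":0,"dz":0,"twist":0,"jaw":0},{"dx":0.02,"dy":0,"dz":0,"twist":0,"jaw":0},{"dx":0,"dy":0,"dz":0,"twist":0,"jaw":0}]'
python3 fm.py 60
```

```text
clock: 18.5
tcp_pos: [519.6, -125.2, 258.4]
ee_rot: [0.189, 1.552, -0.183]
wrist_force: [-1.1, 0.2, 0.5]
opening: 19.5
clock: 19.0
tcp_pos: [519.7, -125.2, 251.2]
ee_rot: [0.189, 1.553, -0.183]
wrist_force: [-0.7, -0.8, 0.1]
opening: 19.7
t 19.00 hole rel saddle: along -0.8 lat 0.4 z -50.7 | yaw err 0.01 tilt [0.0104 0.0024] F [-0.72 -0.77  0.12] op 19.7
F [-0.649 -0.035 -0.094] se [0.055 0.066 0.069] tcp z 251.25
t 22.00 hole rel saddle: along -0.8 lat 0.5 z -50.7 | yaw err 0.01 tilt [0.0104 0.0024] F [-0.5  -0.14  0.93] op 19.7
```

```bash
python3 -m handwheel '[{"dx":0.03,"dy":0,"dz":-0.004,"twist":0,"jaw":0},{"dx":0.03,"dy":0,"dz":-0.004,"twist":0,"jaw":0},{"dx":0,"dy":0,"dz":0,"twist":0,"jaw":0}]'
python3 fm.py 80; python3 -c "
from ax import *
snap('side','s14.png',(270,140,340,220),7)"
```

```text
clock: 22.3
tcp_pos: [519.6, -125.2, 248.7]
ee_rot: [0.189, 1.552, -0.183]
wrist_force: [-0.7, -0.5, 0.2]
opening: 19.5
t 22.30 hole rel saddle: along -0.8 lat 0.4 z -53.1 | yaw err 0.01 tilt [0.0113 0.0021] F [-0.65 -0.49  0.15] op 19.5
F [ 0.065 -0.139 -0.032] se [0.055 0.063 0.053] tcp z 248.88
t 26.30 hole rel saddle: along -0.8 lat 0.4 z -53.0 | yaw err 0.01 tilt [0.0113 0.002 ] F [-0.53  0.46  0.09] op 19.5
```

View pics/s14.png

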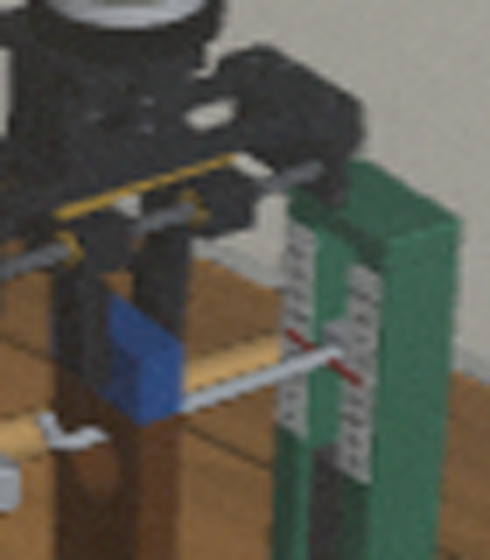

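The vertical force is -0.03±0.05 N, so the spring carries the whole weight, at about 40 mm dip. I'll let go.

```bash
python3 -m handwheel '[{"dx":0,"dy":0,"dz":0,"twist":0,"jaw":0.26},{"dx":0,"dy":0,"dz":0,"twist":0,"jaw":0.3},{"dx":0,"dy":0,"dz":0,"twist":0,"jaw":0.36},{"dx":0,"dy":0,"dz":0,"twist":0,"jaw":0.42},{"dx":0,"dy":0,"dz":0,"twist":0,"jaw":0.45}]'
python3 -c "
from ax import *
st();snap('side','s15.png',(270,140,340,220),7)"
```

```text
clock: 26.85
tcp_pos: [519.5, -125.1, 248.9]
ee_rot: [0.189, 1.552, -0.183]
wrist_force: [0.3, -0.9, -0.3]
opening: 39.4
t 26.85 hole rel saddle: along -0.9 lat 0.5 z -53.0 | yaw err 0.01 tilt [0.0111 0.0023] F [ 0.28 -0.93 -0.33] op 39.4
```

View pics/s15.png

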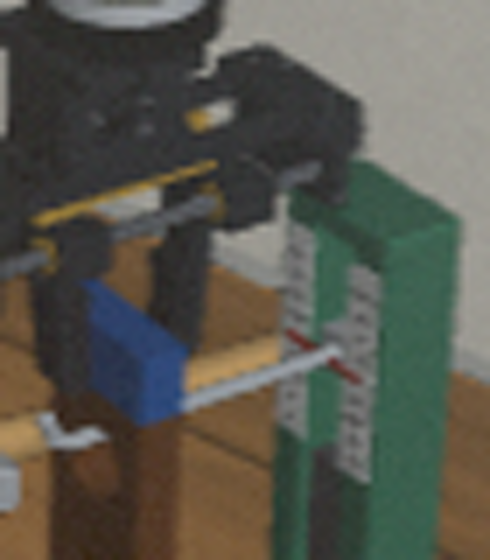

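The pointer and board stayed put on release. I'll retract straight up.

```bash
python3 -m handwheel '[{"dx":-0.1,"dy":0,"dz":0,"twist":0,"jaw":0.45},{"dx":-0.2,"dy":0,"dz":0,"twist":0,"jaw":0.45},{"dx":-0.3,"dy":0,"dz":0,"twist":0,"jaw":0.45},{"dx":-0.4,"dy":0,"dz":0,"twist":0,"jaw":0.45},{"dx":-0.4,"dy":0,"dz":0,"twist":0,"jaw":0.45}]'
python3 -m handwheel '[{"dx":-0.4,"dy":0,"dz":0,"twist":0,"jaw":0.3},{"dx":-0.4,"dy":0,"dz":0,"twist":0,"jaw":0},{"dx":-0.3,"dy":0,"dz":0,"twist":0,"jaw":0},{"dx":0,"dy":0,"dz":0,"twist":0,"jaw":0},{"dx":0,"dy":0,"dz":0,"twist":0,"jaw":0}]'
python3 -c "
from ax import *
need(487.2,-263,340,-13.6);snap('side','s16.png',(250,120,370,300),3.3)"
```

```text
clock: 27.4
tcp_pos: [518.4, -125.1, 307.1]
ee_rot: [0.19, 1.555, -0.182]
wrist_force: [0.8, -0.7, 0.1]
opening: 39.5
clock: 27.9
tcp_pos: [518.0, -125.2, 357.9]
ee_rot: [0.188, 1.548, -0.184]
wrist_force: [0.2, -0.1, -0.0]
opening: 1.8
t 27.9 tcp [ 518.  -125.2  357.9] yaw -13.59 tilt [ 1.470e-02  5.000e-04 -9.999e-01] op 1.8 F [ 0.18 -0.09 -0.03]
 twist total rad [ 0.     0.014 -0.004]  shift units now [ 0.434 -3.532  0.054]  shift units after twist [ 0.447 -3.53   0.061] mm [ -30.8 -137.8  -17.9]
```

View pics/s16.png

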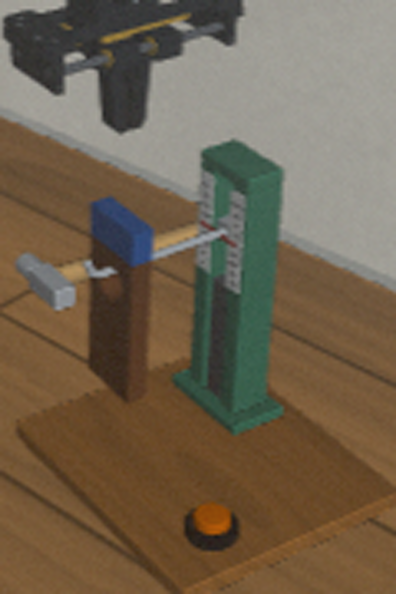

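The board hangs level on the hook, with the board at (120,300) and the pointer at (230,235), and the gripper is clear above it. I'll move over the orange button at (212,520).

```bash
python3 -m handwheel '[{"dx":0,"dy":-0.3,"dz":0,"twist":0,"jaw":0},{"dx":0,"dy":-0.6,"dz":0.02,"twist":0,"jaw":0},{"dx":0,"dy":-0.7,"dz":0.02,"twist":0,"jaw":0},{"dx":0,"dy":-0.7,"dz":0.02,"twist":0,"jaw":0},{"dx":0,"dy":-0.6,"dz":0,"twist":0,"jaw":0}]'
python3 -m handwheel '[{"dx":0,"dy":-0.3,"dz":0,"twist":0,"jaw":0},{"dx":0,"dy":0,"dz":0,"twist":0,"jaw":0},{"dx":0,"dy":0,"dz":0,"twist":0,"jaw":0}]'
python3 -c "
from ax import *
need(487.2,-263,70,-13.6)"
```

```text
clock: 28.45
tcp_pos: [491.4, -242.3, 354.7]
ee_rot: [0.186, 1.553, -0.179]
wrist_force: [0.1, -0.6, 0.0]
opening: 0.4
clock: 28.75
tcp_pos: [487.2, -257.5, 352.8]
ee_rot: [0.191, 1.556, -0.181]
wrist_force: [-0.3, -0.1, -0.3]
opening: 0.5
t 28.75 tcp [ 487.2 -257.5  352.8] yaw -13.58 tilt [ 0.0078  0.0052 -1.    ] op 0.5 F [-0.26 -0.13 -0.25]
 twist total rad [ 0.     0.006 -0.007]  shift units now [ 7.068 -0.183 -0.013]  shift units after twist [ 7.069 -0.134  0.032] mm [  -0.    -5.5 -282.8]
```

```bash
python3 -m handwheel '[{"dx":0.4,"dy":-0.13,"dz":0,"twist":0,"jaw":0},{"dx":0.7,"dy":-0.03,"dz":0,"twist":0,"jaw":0},{"dx":0.8,"dy":0,"dz":0,"twist":0,"jaw":0},{"dx":0.8,"dy":0,"dz":0,"twist":0,"jaw":0},{"dx":0.8,"dy":0,"dz":0,"twist":0,"jaw":0}]'
python3 -m handwheel '[{"dx":0.8,"dy":0,"dz":0,"twist":0,"jaw":0},{"dx":0.6,"dy":0,"dz":0,"twist":0,"jaw":0},{"dx":0.3,"dy":0,"dz":0,"twist":0,"jaw":0},{"dx":0,"dy":0,"dz":0,"twist":0,"jaw":0},{"dx":0,"dy":0,"dz":0,"twist":0,"jaw":0}]'
python3 -c "
from ax import *
need(487.2,-263,56,-13.6)"
```

```text
clock: 29.25
tcp_pos: [489.8, -259.3, 213.4]
ee_rot: [0.181, 1.546, -0.18]
wrist_force: [0.0, -0.2, -0.9]
opening: 0.5
clock: 29.75
tcp_pos: [491.1, -252.7, 139.8]
ee_rot: [0.18, 1.551, -0.172]
wrist_force: [-0.5, -0.2, 0.2]
opening: -0.1
t 29.75 tcp [ 491.1 -252.7  139.8] yaw -12.85 tilt [ 0.0126  0.0035 -0.9999] op -0.1 F [-0.47 -0.24  0.22]
 twist total rad [ 0.013  0.011 -0.006]  shift units now [ 2.093 -0.285 -0.063]  shift units after twist [ 2.096 -0.272 -0.035] mm [ -3.9 -10.3 -83.8]
```

```bash
python3 -m handwheel '[{"dx":0.3,"dy":-0.24,"dz":-0.05,"twist":0.01,"jaw":0},{"dx":0.4,"dy":0,"dz":0,"twist":0,"jaw":0},{"dx":0.4,"dy":0,"dz":0,"twist":0,"jaw":0},{"dx":0.3,"dy":0,"dz":0,"twist":0,"jaw":0},{"dx":0,"dy":0,"dz":0,"twist":0,"jaw":0}]'
python3 -c "
from ax import *
need(487.2,-263,56,-13.6)
snap('side','s17.png',(250,150,370,300),4); snap('top','t17.png',(270,150,390,250),5)"
```

```text
clock: 30.25
tcp_pos: [488.6, -264.2, 83.9]
ee_rot: [0.184, 1.544, -0.184]
wrist_force: [-1.1, 0.3, 0.7]
opening: 0.7
t 30.25 tcp [ 488.6 -264.2   83.9] yaw -13.49 tilt [ 0.0187 -0.0021 -0.9998] op 0.7 F [-1.09  0.27  0.73]
 twist total rad [ 0.002  0.019 -0.002]  shift units now [ 0.698  0.019 -0.054]  shift units after twist [ 0.698  0.02  -0.041] mm [ -1.4   1.2 -27.9]
```

View pics/s17.png

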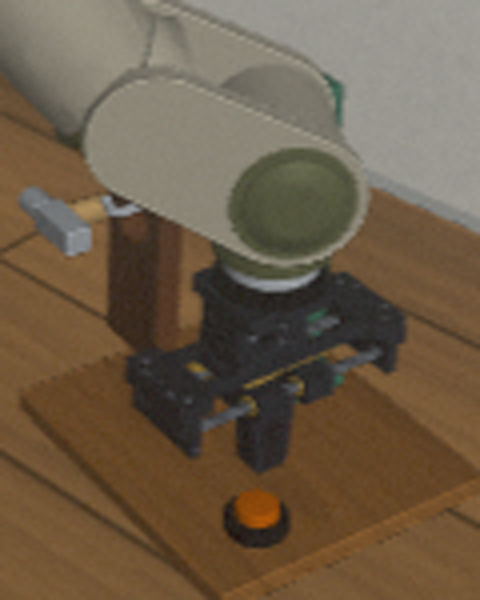

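View pics/t17.png

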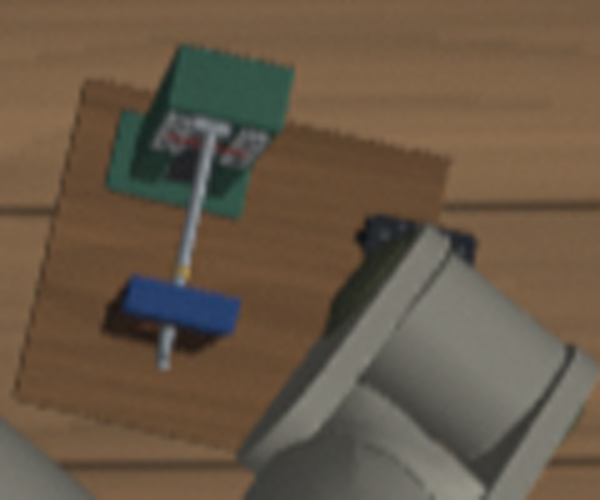

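In the top view the arm is well clear of the hanging board at (180,305). I'll descend to just above the button.

```bash
python3 -m handwheel '[{"dx":0.2,"dy":0.02,"dz":-0.05,"twist":0,"jaw":0},{"dx":0.25,"dy":0,"dz":0,"twist":0,"jaw":0},{"dx":0.15,"dy":0,"dz":0,"twist":0,"jaw":0},{"dx":0,"dy":0,"dz":0,"twist":0,"jaw":0},{"dx":0,"dy":0,"dz":0,"twist":0,"jaw":0}]'
python3 -m handwheel '[{"dx":0.06,"dy":0,"dz":0,"twist":0,"jaw":0},{"dx":0.05,"dy":0,"dz":0,"twist":0,"jaw":0},{"dx":0,"dy":0,"dz":0,"twist":0,"jaw":0}]'
python3 -c "
from ax import *
need(487.2,-263,56,-13.6)"
```

```text
clock: 30.85
tcp_pos: [488.3, -264.0, 60.9]
ee_rot: [0.182, 1.539, -0.187]
wrist_force: [0.7, -0.0, -0.5]
opening: 0.8
clock: 31.15
tcp_pos: [488.6, -264.2, 56.5]
ee_rot: [0.181, 1.539, -0.187]
wrist_force: [-0.5, 0.9, 0.2]
opening: 0.4
t 31.15 tcp [ 488.6 -264.2   56.5] yaw -13.49 tilt [ 0.0236 -0.0064 -0.9997] op 0.4 F [-0.53  0.85  0.23]
 twist total rad [0.002 0.024 0.001]  shift units now [ 0.013  0.02  -0.042]  shift units after twist [ 0.014  0.02  -0.042] mm [-1.4  1.2 -0.5]
```

```bash
python3 -m handwheel '[{"dx":0.06,"dy":0,"dz":0,"twist":0,"jaw":0},{"dx":0.06,"dy":0,"dz":0,"twist":0,"jaw":0},{"dx":0.06,"dy":0,"dz":0,"twist":0,"jaw":0},{"dx":0,"dy":0,"dz":0,"twist":0,"jaw":0}]'
python3 -m handwheel '[{"dx":0.04,"dy":0,"dz":0,"twist":0,"jaw":0},{"dx":0.04,"dy":0,"dz":0,"twist":0,"jaw":0}]'
python3 -m handwheel '[{"dx":0.04,"dy":0,"dz":0,"twist":0,"jaw":0},{"dx":0.04,"dy":0,"dz":0,"twist":0,"jaw":0}]'
```

```text
clock: 31.55
tcp_pos: [488.9, -264.3, 48.9]
ee_rot: [0.181, 1.538, -0.187]
wrist_force: [-0.7, -0.6, -0.2]
opening: 0.7
clock: 31.75
tcp_pos: [489.0, -264.3, 45.8]
ee_rot: [0.181, 1.538, -0.187]
wrist_force: [-2.3, 0.5, 3.0]
opening: 0.3
clock: 31.95
tcp_pos: [489.0, -264.3, 42.8]
ee_rot: [0.181, 1.538, -0.187]
wrist_force: [-1.2, 1.1, 4.4]
opening: 0.2
```

```bash
python3 -m handwheel '[{"dx":0.03,"dy":0,"dz":0,"twist":0,"jaw":0},{"dx":0.03,"dy":0,"dz":0,"twist":0,"jaw":0}]'
python3 -m handwheel '[{"dx":0.02,"dy":0,"dz":0,"twist":0,"jaw":0},{"dx":0.02,"dy":0,"dz":0,"twist":0,"jaw":0}]'
```

```text
clock: 32.15
tcp_pos: [489.1, -264.4, 42.3]
ee_rot: [0.18, 1.537, -0.188]
wrist_force: [-5.1, 4.2, 20.2]
opening: 0.8
clock: 32.35
tcp_pos: [489.0, -264.4, 42.5]
ee_rot: [0.179, 1.537, -0.188]
wrist_force: [-3.8, 0.8, 9.3]
opening: 0.8
```

The button bottomed out: z stalled at 42.4 mm and the force rose well past 5 N. I'll back off upward.

```bash
python3 -m handwheel '[{"dx":-0.05,"dy":0,"dz":0,"twist":0,"jaw":0},{"dx":-0.15,"dy":0,"dz":0,"twist":0,"jaw":0},{"dx":-0.3,"dy":0,"dz":0,"twist":0,"jaw":0},{"dx":-0.5,"dy":0,"dz":0,"twist":0,"jaw":0},{"dx":-0.5,"dy":-0.1,"dz":0,"twist":0,"jaw":0}]'
python3 -m handwheel '[{"dx":-0.5,"dy":-0.2,"dz":0,"twist":0,"jaw":0},{"dx":-0.4,"dy":-0.2,"dz":0,"twist":0,"jaw":0},{"dx":-0.2,"dy":0,"dz":0,"twist":0,"jaw":0},{"dx":0,"dy":0,"dz":0,"twist":0,"jaw":0},{"dx":0,"dy":0,"dz":0,"twist":0,"jaw":0}]'
python3 -c "
from ax import *
st();snap('side','s18.png',(250,120,370,300),3.3); snap('top','t18.png',(100,90,390,280),2.7)"
```

```text
clock: 32.85
tcp_pos: [486.0, -266.9, 103.7]
ee_rot: [0.181, 1.54, -0.186]
wrist_force: [-0.3, 0.0, 0.2]
opening: 0.2
clock: 33.35
tcp_pos: [481.4, -282.6, 153.5]
ee_rot: [0.179, 1.536, -0.188]
wrist_force: [0.3, -0.7, 0.4]
opening: 0.2
t 33.35 hole rel saddle: along 0.0 lat -161.9 z -148.4 | yaw err 0.18 tilt [ 0.0261 -0.0092] F [ 0.32 -0.69  0.39] op 0.2
```

View pics/s18.png

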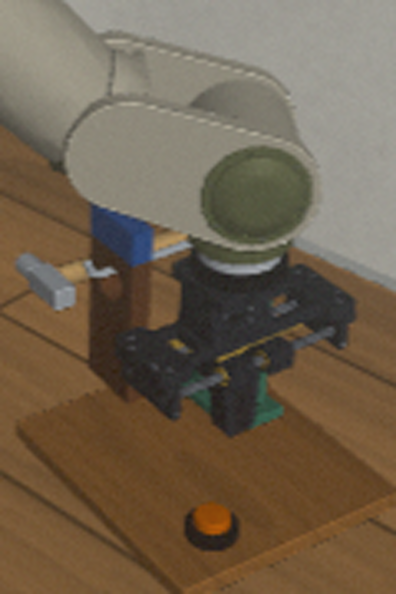

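View pics/t18.png

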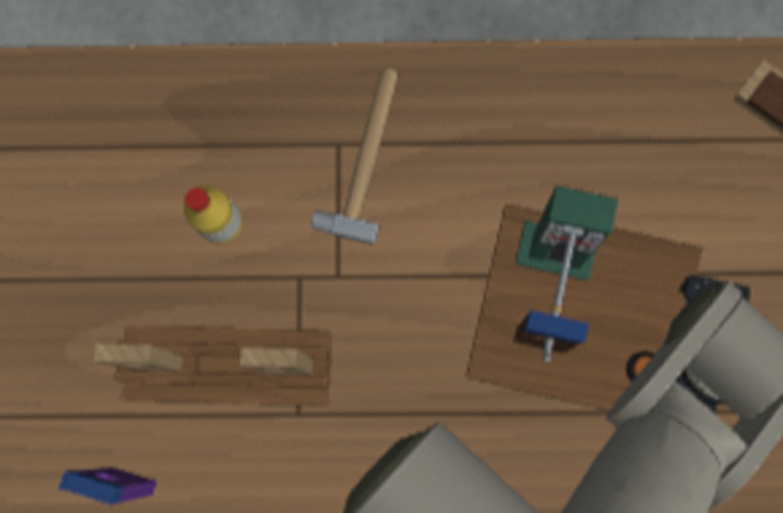

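The board hangs at the same pixels as before the press: top at (122,225) in the side crop, (556,327) in the top crop. The button is up at (212,520), the other things are in place, and the robot is clear of everything.

```bash
python3 -m handwheel '[{"dx":0,"dy":0,"dz":0,"twist":0,"jaw":0},{"dx":0,"dy":0,"dz":0,"twist":0,"jaw":0}]'; python3 -c "
from bench import manip
print(manip.sign_off())"
```

```text
clock: 33.65
tcp_pos: [481.2, -281.9, 151.9]
ee_rot: [0.18, 1.539, -0.186]
wrist_force: [-0.2, -0.0, 1.2]
opening: 0.2
the job is handed in; nothing more can be done
None
```

The sample board is hanging by its hole on the balance's hook, the hold button has been pressed and released, and I handed the job in at about 34 s. No verdict was reported.

- **Lift and hang:** I took the brown, blue-topped board from the middle pocket, threaded its hole over the hook tip and lowered it at about 20 mm/s. I let go when the vertical force read -0.03 ± 0.05 N, at roughly 40 mm of dip. The pointer and board showed no visible movement on release.
- **Button:** I pressed it until it hit its stop. The tool stalled at about 42.4 mm and the force peaked at about 20 N, then I backed off.
- **Last pictures:** The board hangs upright in the same place as before the press. The button looks up, the gripper is clear, and the pale boards, hammer, glue bottle and purple look-alike have not visibly moved.

Two things I could not settle:
- **Collar position:** My fit put the brass collar about 25 mm from the saddle, not the 16 mm in the description. I placed the board using the tip, column and button, which agreed with each other.
- **Direct readings:** I had no direct reading of button travel or hook speed, so both are judged from force, stall height and pictures.

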